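# Pack a case of slides and blocks into the transport tray

## Task

Pack this case for sending out: in the tray's long compartment lay all the slide mailers label side up as one straight, shingled row along the middle, the first with its label end against the partition and each next one with its label end resting on the far half of the one before, so that every label points to the partition and stays uncovered. Stack all the paraffin blocks squarely in one pile in the small bay, then close the tray's hinged cover gently until it is fully shut. Leave the timer and the beaker alone.

Things in the scene. Friction and masses are not known exactly. Their poses are not given: they have to be found in the camera images.
- tray: fixed grey tray, outside 338 x 180 x 38 mm high, walls and floor 4 mm. Origin: centre of its underside; x along it away from the robot, y across, z up. A partition (x -79 to -75 mm, top 26 mm above the bench) divides it into a small bay next to the robot (inside x -165 to -79 mm) and a long compartment (inside x -75 to +165 mm), both 172 mm wide inside. Bench free to its left
- tray_stop (a point): foot of the partition's face on the long compartment's side: on the floor's upper face, mid-width; axes as the tray's
- tray_bay (a point): centre of the small bay, on the floor's upper face; axes as the tray's
- lid (a joint): the tray's clear cover, 338 x 180 mm with an 18 mm skirt, hinged along the tray's -y rim. 0 = shut; grows as it opens up and over to -y, limit 2.1 rad; it starts open, leaning back. Light (0.25 kg); past the upright it sinks shut by itself, slowed by a slightly stiff hinge. Shut, its inside is 49 mm above the tray's floor
- lid_tab (a point): middle of the pull tab: a flat tongue standing 30 mm out from the middle of the cover's free edge, in the plane of its rim, 18 mm wide along the tray's x, 6 mm thick. The point is 196 mm from the hinge line; when shut, 41 mm above the bench and 16 mm beyond the +y wall. Pinched across its 18 mm it can turn between the fingers as the cover swings
- lid_hinge (a point): middle of the cover's hinge line, which runs along the tray's x at the top of its -y wall, 38 mm above the bench; axes as the tray's
- mailer1: slide mailer, a flat pale grey plastic case 86 x 38 x 7 mm (a solid closed case, about 35 g). Origin: centre of its underside; x along its length, z up. A white paper label covers the third of its top at the -x end (the label end); the rest shows a darker window with a pink spot. May be absent.
- mailer1_label (a point): middle of the lower edge of that mailer's label end (43 mm from its centre, at its underside)
- mailer2: slide mailer, a flat pale grey plastic case 86 x 38 x 7 mm (a solid closed case, about 35 g). Origin: centre of its underside; x along its length, z up. A white paper label covers the third of its top at the -x end (the label end); the rest shows a darker window with a pink spot. May be absent.
- mailer2_label (a point): middle of the lower edge of that mailer's label end (43 mm from its centre, at its underside)
- mailer3: slide mailer, a flat pale grey plastic case 86 x 38 x 7 mm (a solid closed case, about 35 g). Origin: centre of its underside; x along its length, z up. A white paper label covers the third of its top at the -x end (the label end); the rest shows a darker window with a pink spot. May be absent.
- mailer3_label (a point): middle of the lower edge of that mailer's label end (43 mm from its centre, at its underside)
- mailer4: slide mailer, a flat pale grey plastic case 86 x 38 x 7 mm (a solid closed case, about 35 g). Origin: centre of its underside; x along its length, z up. A white paper label covers the third of its top at the -x end (the label end); the rest shows a darker window with a pink spot. May be absent.
- mailer4_label (a point): middle of the lower edge of that mailer's label end (43 mm from its centre, at its underside)
- block1: paraffin block in its slotted plastic cassette, 72 x 46 x 15 mm, flat on top and underneath, about 60 g. Origin: centre of its underside; x along its length, z up. May be absent.
- block2: paraffin block in its slotted plastic cassette, 72 x 46 x 15 mm, flat on top and underneath, about 60 g. Origin: centre of its underside; x along its length, z up. May be absent.
- block3: paraffin block in its slotted plastic cassette, 72 x 46 x 15 mm, flat on top and underneath, about 60 g. Origin: centre of its underside; x along its length, z up. May be absent.
- timer: bench timer, 62 x 62 x 19 mm, origin centre of its underside; a bystander
- beaker: small beaker, 52 mm wide and 70 mm high, origin centre of its underside; a bystander

How it is judged (in metres and radians):
On the way, in this order (a step that is already met when the one before it is completed fails the run):
1. all mailers lie shingled in the long compartment and all blocks are piled in the small bay, with the cover still open (y of mailer1 in the frame of tray between -0.025 and 0.025 m and angle between the y axis of each of mailer1, mailer2, mailer3, mailer4 and the y axis of tray, either way round below 0.14 rad and angle between each of mailer1, mailer2, mailer3, mailer4's own z axis and vertical below 0.35 rad and height (world z) of each of mailer1, mailer2, mailer3, mailer4 below 0.04 m and x of tray_stop in the frame of mailer1 below 0 m and (x of mailer1_label in the frame of tray_stop between -0.004 and 0.015 m or (x of mailer2 in the frame of mailer1 between -0.078 and -0.033 m and y of mailer2 in the frame of mailer1 between -0.01 and 0.01 m and z of mailer1_label in the frame of tray_stop above 0.005 m) or (x of mailer3 in the frame of mailer1 between -0.078 and -0.033 m and y of mailer3 in the frame of mailer1 between -0.01 and 0.01 m and z of mailer1_label in the frame of tray_stop above 0.005 m) or (x of mailer4 in the frame of mailer1 between -0.078 and -0.033 m and y of mailer4 in the frame of mailer1 between -0.01 and 0.01 m and z of mailer1_label in the frame of tray_stop above 0.005 m)) and y of mailer2 in the frame of tray between -0.025 and 0.025 m and x of tray_stop in the frame of mailer2 below 0 m and (x of mailer2_label in the frame of tray_stop between -0.004 and 0.015 m or (x of mailer1 in the frame of mailer2 between -0.078 and -0.033 m and y of mailer1 in the frame of mailer2 between -0.01 and 0.01 m and z of mailer2_label in the frame of tray_stop above 0.005 m) or (x of mailer3 in the frame of mailer2 between -0.078 and -0.033 m and y of mailer3 in the frame of mailer2 between -0.01 and 0.01 m and z of mailer2_label in the frame of tray_stop above 0.005 m) or (x of mailer4 in the frame of mailer2 between -0.078 and -0.033 m and y of mailer4 in the frame of mailer2 between -0.01 and 0.01 m and z of mailer2_label in the frame of tray_stop above 0.005 m)) and y of mailer3 in the frame of tray between -0.025 and 0.025 m and x of tray_stop in the frame of mailer3 below 0 m and (x of mailer3_label in the frame of tray_stop between -0.004 and 0.015 m or (x of mailer1 in the frame of mailer3 between -0.078 and -0.033 m and y of mailer1 in the frame of mailer3 between -0.01 and 0.01 m and z of mailer3_label in the frame of tray_stop above 0.005 m) or (x of mailer2 in the frame of mailer3 between -0.078 and -0.033 m and y of mailer2 in the frame of mailer3 between -0.01 and 0.01 m and z of mailer3_label in the frame of tray_stop above 0.005 m) or (x of mailer4 in the frame of mailer3 between -0.078 and -0.033 m and y of mailer4 in the frame of mailer3 between -0.01 and 0.01 m and z of mailer3_label in the frame of tray_stop above 0.005 m)) and y of mailer4 in the frame of tray between -0.025 and 0.025 m and x of tray_stop in the frame of mailer4 below 0 m and (x of mailer4_label in the frame of tray_stop between -0.004 and 0.015 m or (x of mailer1 in the frame of mailer4 between -0.078 and -0.033 m and y of mailer1 in the frame of mailer4 between -0.01 and 0.01 m and z of mailer4_label in the frame of tray_stop above 0.005 m) or (x of mailer2 in the frame of mailer4 between -0.078 and -0.033 m and y of mailer2 in the frame of mailer4 between -0.01 and 0.01 m and z of mailer4_label in the frame of tray_stop above 0.005 m) or (x of mailer3 in the frame of mailer4 between -0.078 and -0.033 m and y of mailer3 in the frame of mailer4 between -0.01 and 0.01 m and z of mailer4_label in the frame of tray_stop above 0.005 m)) and horizontal distance between mailer1 and mailer2 above 0.032 m and horizontal distance between each of mailer1, mailer2 and mailer3 above 0.032 m and horizontal distance between each of mailer1, mailer2, mailer3 and mailer4 above 0.032 m and x of block1 in the frame of tray_bay between -0.02 and 0.02 m and y of block1 in the frame of tray_bay between -0.06 and 0.06 m and angle between each of block1, block2, block3's own z axis and vertical below 0.08 rad and height (world z) of each of block1, block2, block3 below 0.045 m and x of block2 in the frame of tray_bay between -0.02 and 0.02 m and y of block2 in the frame of tray_bay between -0.06 and 0.06 m and x of block3 in the frame of tray_bay between -0.02 and 0.02 m and y of block3 in the frame of tray_bay between -0.06 and 0.06 m and horizontal distance between block1 and block2 below 0.006 m and angle between the x axis of block1 and the x axis of block2, either way round below 0.12 rad and horizontal distance between each of block1, block2 and block3 below 0.006 m and angle between the x axis of each of block1, block2 and the x axis of block3, either way round below 0.12 rad and value of joint lid above 0.6 rad), for 0.2 s.
2. the cover is shut (value of joint lid below 0.06 rad), for 0.2 s.
At the end, for the whole second after the job is handed in: Cover shut (<0.06 rad). Mailers face up, <0.14 rad and <25 mm off the tray's middle line, labels to the partition: one <15 mm from it, each other with label end raised on another, 33-78 mm on, <10 mm sideways. Blocks flat in one pile in the bay: <6 mm and <0.12 rad apart (y of mailer1 in the frame of tray between -0.025 and 0.025 m and angle between the y axis of each of mailer1, mailer2, mailer3, mailer4 and the y axis of tray, either way round below 0.14 rad and angle between each of mailer1, mailer2, mailer3, mailer4's own z axis and vertical below 0.35 rad and height (world z) of each of mailer1, mailer2, mailer3, mailer4 below 0.04 m and x of tray_stop in the frame of mailer1 below 0 m and (x of mailer1_label in the frame of tray_stop between -0.004 and 0.015 m or (x of mailer2 in the frame of mailer1 between -0.078 and -0.033 m and y of mailer2 in the frame of mailer1 between -0.01 and 0.01 m and z of mailer1_label in the frame of tray_stop above 0.005 m) or (x of mailer3 in the frame of mailer1 between -0.078 and -0.033 m and y of mailer3 in the frame of mailer1 between -0.01 and 0.01 m and z of mailer1_label in the frame of tray_stop above 0.005 m) or (x of mailer4 in the frame of mailer1 between -0.078 and -0.033 m and y of mailer4 in the frame of mailer1 between -0.01 and 0.01 m and z of mailer1_label in the frame of tray_stop above 0.005 m)) and y of mailer2 in the frame of tray between -0.025 and 0.025 m and x of tray_stop in the frame of mailer2 below 0 m and (x of mailer2_label in the frame of tray_stop between -0.004 and 0.015 m or (x of mailer1 in the frame of mailer2 between -0.078 and -0.033 m and y of mailer1 in the frame of mailer2 between -0.01 and 0.01 m and z of mailer2_label in the frame of tray_stop above 0.005 m) or (x of mailer3 in the frame of mailer2 between -0.078 and -0.033 m and y of mailer3 in the frame of mailer2 between -0.01 and 0.01 m and z of mailer2_label in the frame of tray_stop above 0.005 m) or (x of mailer4 in the frame of mailer2 between -0.078 and -0.033 m and y of mailer4 in the frame of mailer2 between -0.01 and 0.01 m and z of mailer2_label in the frame of tray_stop above 0.005 m)) and y of mailer3 in the frame of tray between -0.025 and 0.025 m and x of tray_stop in the frame of mailer3 below 0 m and (x of mailer3_label in the frame of tray_stop between -0.004 and 0.015 m or (x of mailer1 in the frame of mailer3 between -0.078 and -0.033 m and y of mailer1 in the frame of mailer3 between -0.01 and 0.01 m and z of mailer3_label in the frame of tray_stop above 0.005 m) or (x of mailer2 in the frame of mailer3 between -0.078 and -0.033 m and y of mailer2 in the frame of mailer3 between -0.01 and 0.01 m and z of mailer3_label in the frame of tray_stop above 0.005 m) or (x of mailer4 in the frame of mailer3 between -0.078 and -0.033 m and y of mailer4 in the frame of mailer3 between -0.01 and 0.01 m and z of mailer3_label in the frame of tray_stop above 0.005 m)) and y of mailer4 in the frame of tray between -0.025 and 0.025 m and x of tray_stop in the frame of mailer4 below 0 m and (x of mailer4_label in the frame of tray_stop between -0.004 and 0.015 m or (x of mailer1 in the frame of mailer4 between -0.078 and -0.033 m and y of mailer1 in the frame of mailer4 between -0.01 and 0.01 m and z of mailer4_label in the frame of tray_stop above 0.005 m) or (x of mailer2 in the frame of mailer4 between -0.078 and -0.033 m and y of mailer2 in the frame of mailer4 between -0.01 and 0.01 m and z of mailer4_label in the frame of tray_stop above 0.005 m) or (x of mailer3 in the frame of mailer4 between -0.078 and -0.033 m and y of mailer3 in the frame of mailer4 between -0.01 and 0.01 m and z of mailer4_label in the frame of tray_stop above 0.005 m)) and horizontal distance between mailer1 and mailer2 above 0.032 m and horizontal distance between each of mailer1, mailer2 and mailer3 above 0.032 m and horizontal distance between each of mailer1, mailer2, mailer3 and mailer4 above 0.032 m and x of block1 in the frame of tray_bay between -0.02 and 0.02 m and y of block1 in the frame of tray_bay between -0.06 and 0.06 m and angle between each of block1, block2, block3's own z axis and vertical below 0.08 rad and height (world z) of each of block1, block2, block3 below 0.045 m and x of block2 in the frame of tray_bay between -0.02 and 0.02 m and y of block2 in the frame of tray_bay between -0.06 and 0.06 m and x of block3 in the frame of tray_bay between -0.02 and 0.02 m and y of block3 in the frame of tray_bay between -0.06 and 0.06 m and horizontal distance between block1 and block2 below 0.006 m and angle between the x axis of block1 and the x axis of block2, either way round below 0.12 rad and horizontal distance between each of block1, block2 and block3 below 0.006 m and angle between the x axis of each of block1, block2 and the x axis of block3, either way round below 0.12 rad and value of joint lid below 0.06 rad); the robot touches nothing.
It fails at once if the timer is shoved away (distance of timer from where it was at the start of the episode above 0.04 m).
It fails at once if the beaker is shoved away or knocked over (distance of beaker from where it was at the start of the episode above 0.04 m or angle between beaker's own z axis and vertical above 0.5 rad).
It fails at once if the cover is slammed (velocity of joint lid below -4 rad/s).
Of mailer1, mailer2, mailer3, mailer4 only 3 to 4 are there at a start; the rules pass over those that are not, and their reading is None.
Of block1, block2, block3 only 2 to 3 are there at a start; the rules pass over those that are not, and their reading is None.
At some moment in a run one of block1, block2, block3 may be knocked a few centimetres aside while the robot is not near it.
Once in a run the grip may slacken for a moment while it holds something.
It also fails if it takes over 210 s, if anything falls off the work surface, if the arm or the gripper's body presses on something with over 40 N, if the wrist force passes 120 N, or if a joint passes its speed limit or range.

## Robot

A 7-joint arm with a two-finger parallel gripper is mounted at the origin on a cart in front of the work surface, level with it; the furniture and walls round the work are solid. World frame = base frame: x ahead of the robot, y to its left, z up, the work surface at z = 0. Lengths are in mm, angles in rad, forces in N, time in s.
With the tool pointing down it reaches from about 350 to 900 mm from the base axis. Payload 19.9 kg.
Tool frame: the origin (TCP) lies between the finger pads; the fingertips stand 14 mm ahead of it and the grasp point (between the pads) lies 5 mm behind it; z points along the fingers, y is the line along which they close (so a half turn about z gives the same grasp; the last joint's range is limited). The gripper opens to 85 mm and grips with 20 to 120 N. Pads are 22 mm wide; open, the fingers measure 114 mm over their backs; the gripper's body (76 mm by 85 mm) begins 54 mm behind the grasp point. The pads swing forward as they close: fully open they stand 13 mm farther back than shut.
Start: joints at [1.06, 0.417, -0.01, 1.614, 0.005, 1.111, -0.053], TCP at [282.378, -557.553, 245.26] pointing down, gripper open.
Joint ranges: [-2.81, 2.81], [-0.39, 2.02], [-1.27, 1.25], [0.06, 2.57], [-1.19, 4.33], [0.19, 2], [-2.82, 2.82]. Speed limits (rad/s): [1.89, 1.89, 2.39, 2.39, 3.01, 3.01, 3.01].

## Interface

Orientations are given as a unit quaternion [w, x, y, z].
In Python, from bench import arm gives the robot as it stands.
- The arm moves only by the shell command python3 -m handwheel 'ROWS' [FORCE]. ROWS is JSON, a list of rows, each a list of 7 numbers: the turn, a rotation vector about the tool's x, y, z in rad, then the shift along the tool's x, y, z in cm, then the finger opening in cm, from 0 to 8.54. A call has 1 to 8 rows; each row shifts and turns the commanded pose from where the row before left it, along the tool's axes as they then stand; what a row does not reach is not made up. A row lasts 1/12 s, in which the tool goes at most 41.7 mm and 7.16 degrees, less where a joint would pass 70% of its speed; a pose out of reach is approached as far as the arm can. A call is refused whole if a number of a shift passes 4.17 or a number of a turn 0.125, either way. A call with a gripper value outside its range is refused whole. The fingers move at their own pace and stop on an object; FORCE is the grip in N (left out, the last holds). Time passes only in rows, so rows that do not move let the fingers close. It gives the time, the measured TCP pose, the force, the opening and the grip force at its end, in the units of the state.
- arm.read_state(): the state, without advancing time (a new reading comes with each control period).
- arm.capture(name): name is "side" or "top"; returns a dict with "pixels" (400x640x3 uint8, red, green, blue), "camera_matrix" (3x3 intrinsics, pixels), "R" (3x3) and "t" (3): a world point X has camera coordinates R X + t. Camera axes: x right, y down, z forward; pixel columns grow to the right and rows downward; lengths in mm; the calibration is good to about 2 mm. A picture is of the moment at which its call begins. There is no depth.
- arm.sign_off(): hands the job in; it is judged then, once.
Trained networks look in the newest picture that a camera, given by its name, has taken for a name from the list of things; names that differ only in an ending like _2 or _b are one class to them, and where a whole thing is asked for, a point or a joint stands for the part that bears it (a point fixed in the world has none). Each returns a list of dicts, best first, with "confidence" (0 to 1); they miss things now and then, are a little off and sometimes report something else, mostly with a low value. They report only what shows in the picture. A call takes as long as a camera call.
- arm.recognise(camera, target): "bbox" ([centre column, centre row, width, height] in pixels, round what is visible of it).
- arm.landmark_of(camera, target): "point" ([row, column] in pixels: a listed point, or the origin of a listed thing).
The state is a dict: "t": time; "q": joint angles; "qvel": joint speeds; "joint_efforts": joint torques, N m; "tcp_pos": TCP position; "orientation": TCP orientation; "wrist_force": force on the tool from outside, world axes, zero at the start; "torque": the same for the moment, N m; "width": opening from 0.0 (shut) to 1.0 (fully open); "gripper_force": force on a finger pad.
Only numpy, scipy, OpenCV 4.12 (cv2) and the standard library are available. Lean on these libraries where they do the work, as an engineer would, in place of code of your own. Each camera call takes 0.05 s, during which the arm holds its last target. There are 200 camera calls.

## Working session

There is one attempt and no reset: what is moved stays moved. The work goes in short steps, Python scripts to look and compute and a shell command to move; the robot and the scene stay as the last step left them, time stands still between calls to the robot, and variables do not carry over. Pictures are saved under pics/ and viewed, at most 14 in all, crops included, and the job is handed in when it is done.

```bash
ls; mkdir -p pics
python3 - <<'E'
from bench import arm
import cv2
s=arm.read_state(); print(s)
for n in("top","side"):
    c=arm.capture(n); cv2.imwrite(f"pics/{n}0.png",c["pixels"][:,:,::-1]); print(n,c["camera_matrix"],c["R"],c["t"])
    for k in ["tray","tray_stop","tray_bay","lid_tab","lid_hinge","mailer1","mailer1_label","block1","timer","beaker"]:
        print(k,[([round(float(v)) for v in d["point"]],round(float(d["confidence"]),2)) for d in arm.landmark_of(n,k)])
E
```

```text
pics
{'t': 0.0, 'q': array([ 1.06051655,  0.41793869, -0.0102898 ,  1.61416117,  0.00465957,
        1.11072694, -0.05297567]), 'qvel': array([ 7.55898378e-04, -3.41002993e-05,  5.74844853e-04,  8.24850227e-04,
       -5.32192739e-04,  4.51505113e-04, -1.52037970e-05]), 'joint_efforts': array([-4.39746100e-05, -8.64433908e+01,  6.79028425e-01, -4.34913611e+01,
        1.90704328e-02,  7.34530797e-03, -5.43709291e-05]), 'tcp_pos': array([ 282.21798959, -557.2822405 ,  244.68780916]), 'orientation': array([-5.80805683e-04,  9.72655754e-01,  2.32250767e-01, -1.69688938e-04]), 'wrist_force': array([-0.38912813,  0.18135912,  0.72688592]), 'torque': array([-0.013682  ,  0.0076564 ,  0.03749425]), 'gripper_force': 0.0, 'width': 0.9967294973391957}
top [[364.78910375   0.         314.40206041]
 [  0.         364.78910375 202.8227309 ]
 [  0.           0.           1.        ]] [[ 0.02093372 -0.99941815 -0.02692844]
 [-0.99892711 -0.01979539 -0.041866  ]
 [ 0.04130858  0.02777596 -0.99876028]] [ 85.5252755  589.76029437 987.31531141]
tray [([212, 404], 0.82), ([221, 305], 0.6), ([215, 513], 
[... 453 characters left out ...]
948]
 [  0.         421.98938754 199.35800172]
 [  0.           0.           1.        ]] [[-0.89098695 -0.45344324  0.02305402]
 [-0.2800238   0.50884113 -0.81404384]
 [ 0.35739184 -0.73175811 -0.5803457 ]] [588.60075885 172.15623527 998.56121163]
tray [([181, 364], 0.78), ([257, 366], 0.41)]
tray_stop [([186, 386], 0.91)]
tray_bay [([187, 403], 0.87), ([284, 341], 0.3)]
lid_tab [([98, 394], 0.71)]
lid_hinge [([156, 378], 0.67)]
mailer1 [([317, 319], 0.97), ([260, 362], 0.95), ([284, 340], 0.82), ([265, 300], 0.58)]
mailer1_label [([329, 339], 0.88), ([179, 364], 0.53)]
block1 [([230, 381], 0.95), ([227, 340], 0.76), ([295, 276], 0.72)]
timer [([156, 374], 0.29)]
beaker [([193, 301], 0.76)]
```

Run:
```python
import cv2
a=cv2.imread("pics/top0.png")[110:310,170:540]; cv2.imwrite("pics/t0.png",cv2.resize(a,(796,430),interpolation=cv2.INTER_CUBIC))
a=cv2.imread("pics/side0.png")[70:350,220:480]; cv2.imwrite("pics/s0.png",cv2.resize(a,(557,600),interpolation=cv2.INTER_CUBIC))
```

```text
(no output)
```

View pics/t0.png

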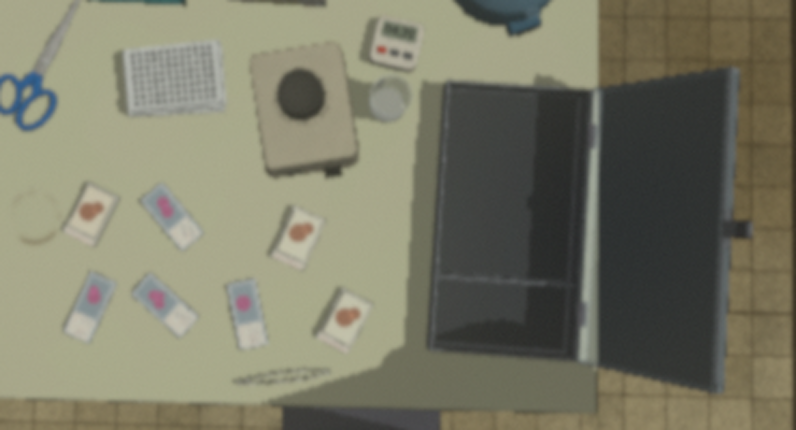

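View pics/s0.png

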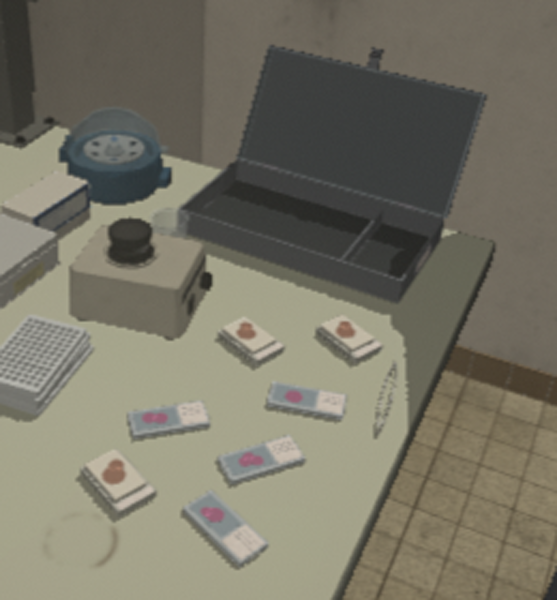

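The top view shows four mailers (crop px about (170,215), (90,305), (165,303), (247,313)), three blocks ((92,213), (298,237), (344,318)), the tray on the right with its cover leaning to −y (tab at (737,229)), and the timer and beaker at the tray's far end. The side view agrees.

```bash
cat > h.py <<'E'
import numpy as np, cv2
from scipy.optimize import minimize, least_squares
from bench import arm
SZ={"m":(86,38,7),"b":(72,46,15)}
def grab(names=("top","side")):
    C={n:arm.capture(n) for n in names}
    for c in C.values():
        c["lab"]=cv2.cvtColor(cv2.GaussianBlur(c["pixels"],(0,0),0.6),cv2.COLOR_RGB2LAB).astype(float)
    return C
def proj(c,X):
    p=(np.asarray(c["R"])@np.atleast_2d(X).T).T+c["t"]; p=p@np.asarray(c["camera_matrix"]).T
    return p[:,:2]/p[:,2:]
def ray(c,uv,z):
    R=np.array(c["R"]); K=np.array(c["camera_matrix"]); o=-R.T@c["t"]
    d=R.T@np.linalg.solve(K,[uv[0],uv[1],1]); return (o+d*(z-o[2])/d[2])
def tri(cs,uvs,x0):
    return least_squares(lambda X:np.concatenate([proj(c,X)[0]-uv for c,uv in zip(cs,uvs)]),x0)
def box(k,p,z=0):
    l,w,h=SZ[k]; c,s=np.cos(p[2]),np.sin(p[2])
    return np.array([[p[0]+c*a*l/2-s*b*w/2,p[1]+s*a*l/2+c*b*w/2,z+q*h] for a in(-1,1) for b in(-1,1) for q in(0,1)])
def fit(C,k,p0,z=0,thr=9,r=30):
    """silhouette fit: x,y,yaw maximising overlap of projected box and 'not background' mask"""
    M={}
    for n,c in C.items():
        u,v=proj(c,[p0[0],p0[1],z])[0].astype(int); x0,y0=max(u-r,0),max(v-r,0)
        L=c["lab"][y0:v+r,x0:u+r]
        rim=np.concatenate([L[0],L[-1],L[:,0],L[:,-1]]); bg=np.median(rim,0)
        d=np.linalg.norm((L-bg)*[.7,1.5,1.5],axis=2); m=np.clip(d/thr-.5,0,1)
        m=cv2.resize(m,None,fx=4,fy=4,interpolation=cv2.INTER_LINEAR)
        n_,lab=cv2.connectedComponents((m>.3).astype(np.uint8)); 
        h=proj(c,box(k,p0,z)); h=cv2.convexHull(np.float32((h-[x0,y0]+.5)*4))
        mk=np.zeros(m.shape,np.uint8); cv2.fillConvexPoly(mk,np.int32(h),1)
        b=np.bincount(lab[(mk>0)&(lab>0)],minlength=2); m=m*(lab==b.argmax())
        M[n]=(m,x0,y0)
    def cost(p):
        J=0
        for n,c in C.items():
            m,x0,y0=M[n]; h=cv2.convexHull(np.float32((proj(c,box(k,p,z))-[x0,y0]+.5)*4))
            mk=np.zeros(m.shape,np.uint8); cv2.fillConvexPoly(mk,np.int32(h*16),255,cv2.LINE_AA,4); mk=mk/255.
            J-=np.minimum(m,mk).sum()/np.maximum(m,mk).sum()
        return J/len(C)
    best=None
    for y in ([p0[2]] if len(p0)>2 and p0[3:]==[1] else np.arange(0,np.pi,np.pi/8)):
        o=minimize(cost,[p0[0],p0[1],y],method="Nelder-Mead",options=dict(initial_simplex=[[p0[0]+a,p0[1]+b,y+g] for a,b,g in((0,0,0),(6,0,0),(0,6,0),(0,0,.2))],xatol=.05,fatol=1e-5))
        if best is None or o.fun<best.fun: best=o
    return best.x,-best.fun
E
python3 - <<'E'
from h import *
C=grab(); t=C["top"]; s=C["side"]
for k,cs in (("b",[(298,237),(92,213),(344,318)]),("m",[(170,215),(90,305),(165,303),(247,313)])):
    for a in cs:
        p=ray(t,(a[0]/2.151+170,a[1]/2.151+110),SZ[k][2]); 
        for cc in (C,{"top":t},{"side":s}):
            x,q=fit(cc,k,[p[0],p[1],0]); print(k,x.round(2),round(q,3), end=' | ')
        print()
for k,z in (("tray_stop",4),("tray_bay",4),("lid_hinge",38),("tray",0),("timer",0),("beaker",0)):
    for n,c in C.items():
        print(k,n,[ray(c,d["point"][::-1],z).round(1)[:2] for d in arm.landmark_of(n,k)[:1]],end=' ')
    print()
l=[arm.landmark_of(n,"lid_tab")[0]["point"][::-1] for n in C]; o=tri([t,s],l,[400,-600,200]); print("tab",o.x,o.fun)
for n,o in (("top",(170,110,2.151)),):
    for uv in ((445,82),(592,90),(578,360),(429,350)): print(ray(t,(uv[0]/2.151+170,uv[1]/2.151+110),38).round(1))
E
```

```text
b [ 5.4055e+02  1.2279e+02 -3.9000e-01] 0.778 | b [542.48 119.9    2.78] 0.801 | b [540.14 125.88   2.74] 0.836 | 
b [565.19 391.77   2.7 ] 0.726 | b [ 5.6642e+02  3.8370e+02 -4.4000e-01] 0.773 | b [ 5.6467e+02  3.9383e+02 -4.3000e-01] 0.841 | 
b [439.17  57.38   2.66] 0.455 | b [438.41  58.14  -0.5 ] 0.789 | b [ 4.3574e+02  3.5230e+01 -4.1000e-01] 0.139 | 
m [564.25 282.2    0.71] 0.879 | m [564.64 279.59   0.73] 0.91 | m [563.83 284.41   3.85] 0.944 | 
m [445.51 385.02   2.71] 0.856 | m [446.56 381.97   2.72] 0.909 | m [445.14 388.07   2.73] 0.916 | 
m [450.87 288.27   0.88] 0.872 | m [451.51 285.47   0.88] 0.913 | m [450.43 290.73   0.86] 0.943 | 
m [4.4168e+02 1.8156e+02 2.4000e-01] 0.867 | m [442.39 179.2    3.38] 0.91 | m [441.22 184.66   3.37] 0.921 | 
tray_stop top [array([ 498.5, -143. ])] tray_stop side [array([ 492.6, -143.3])] 
tray_bay top [array([ 449.7, -146.2])] tray_bay side [array([ 445. , -144.4])] 
lid_hinge top [array([458.7, 375.8])] lid_hinge side [array([ 558. , -228.5])] 
tray top [array([ 567.1, -147.2])] tray side [array([ 569.3, -141.5])] 
timer top [array([778.2,  -2.7])] timer side [] 
beaker top [array([716.7,   8.8])] beaker side [array([710.7,  14.9])] Traceback (most recent call last):
  File "<stdin>", line 13, in <module>
IndexError: list index out of range
```

```bash
cat >> h.py <<'E'
from scipy.spatial.transform import Rotation as Rn
def cur():
    s=arm.read_state(); w,x,y,z=s["orientation"]; return s,Rn.from_quat([x,y,z,w])
def need(x,y,z,yaw=None,tilt=0):
    "turn (rad, tool axes) to do first, then shift (cm, in the turned tool axes)"
    s,R=cur()
    if yaw is None: T=R
    else:
        c=[Rn.from_euler("z",yaw+k*np.pi)*Rn.from_euler("x",np.pi)*Rn.from_euler("y",tilt if k==0 else -tilt) for k in(0,1,-1)]
        if tilt: c=c[:1]
        T=min(c,key=lambda q:(R.inv()*q).magnitude())
    d=T.inv().apply(np.array([x,y,z])-s["tcp_pos"])/10
    v=(R.inv()*T).as_rotvec(); print("turn",v.round(3),"shift",d.round(2),"|pos",s["tcp_pos"].round(1),"t",round(s["t"],1),"w",round(s["width"]*85.4,1),"F",np.round(s["wrist_force"],1),"q7",round(s["q"][6],2))
E
python3 - <<'E'
from h import *
C=grab(); t=C["top"]; s=C["side"]
W=[]
for uv in ((445,82),(592,90),(578,360),(429,350)): W.append(ray(t,(uv[0]/2.151+170,uv[1]/2.151+110),38)); print("top",W[-1].round(1))
for uv in ((183,211),(240,160),(447,215),(402,278)): print("side",ray(s,(uv[0]/2.142+220,uv[1]/2.142+70),38).round(1))
l=[[170+737/2.151,110+229/2.151],[220+376/2.142,70+55/2.142]]; o=tri([t,s],l,[560,-300,200]); print("tab",o.x,o.fun)
need(500,180,330,0.24)
E
python3 -m handwheel '[[0,0,0,0,0,-4,7.5],[0,0,0,0,0,-4,7.5],[0,0,0,0,0,-1,7.5]]' 40
```

```text
top [736.9 -67.6  38. ]
top [ 729.8 -249.2   38. ]
top [ 397.2 -234.2   38. ]
top [404.8 -52.6  38. ]
side [728.1 -60.9  38. ]
side [ 722.4 -238.8   38. ]
side [ 394.2 -234.6   38. ]
side [405.  -52.3  38. ]
tab [ 558.48087529 -340.09180277  207.22017213] [ 0.03560903  0.11431435 -0.1730893   0.00305697]
turn [-0.     0.     0.229] shift [ 38.67 -66.47  -8.48] |pos [ 282.4 -557.6  245.2] t 1.9 w 85.5 F [ 0.2 -0.1  0.3] q7 -0.05
t: 2.2
tcp_pos: [283.0, -558.9, 341.4]
orientation: [0.003, 0.973, 0.232, 0.001]
wrist_force: [-1.0, -0.3, 1.6]
width: 0.875
gripper_force: 0.0
```

```bash
python3 -m handwheel '[[0,0,0.115,0,0,0,7],[0,0,0.114,0,0,0,7],[0,0,0,1.6,-2.77,0,7],[0,0,0,1.6,-2.77,0,7],[0,0,0,1.6,-2.77,0,7],[0,0,0,1.6,-2.77,0,7],[0,0,0,1.6,-2.77,0,7],[0,0,0,1.6,-2.77,0,7]]' >/dev/null
python3 -m handwheel '[[0,0,0,1.6,-2.77,0,7],[0,0,0,1.6,-2.77,0,7],[0,0,0,1.6,-2.77,0,7],[0,0,0,1.6,-2.77,0,7],[0,0,0,1.6,-2.77,0,7],[0,0,0,1.6,-2.77,0,7],[0,0,0,1.6,-2.77,0,7],[0,0,0,1.6,-2.77,0,7]]' >/dev/null
python3 -m handwheel '[[0,0,0,1.6,-2.77,0,7],[0,0,0,1.6,-2.77,0,7],[0,0,0,1.6,-2.77,0,7],[0,0,0,1.6,-2.77,0,7],[0,0,0,1.6,-2.77,0,7],[0,0,0,1.6,-2.77,0,7],[0,0,0,1.6,-2.77,0,7],[0,0,0,1.6,-2.77,0,7]]' >/dev/null
python3 -m handwheel '[[0,0,0,0,0,4,6],[0,0,0,0,0,4,6],[0,0,0,0,0,4,6],[0,0,0,0,0,4,6],[0,0,0,0,0,0,6]]' >/dev/null
python3 -c "
from h import *
need(441.7,181.5,60,0.24)"
```

```text
turn [-0.001  0.009  0.   ] shift [-1.84 -7.08 10.95] |pos [476.4 117.1 169.5] t 4.6 w 60.0 F [-1.4 -0.6 -0.5] q7 -1.84
```

```bash
python3 -m handwheel '[[0,0.009,0,-0.92,-3.54,0,6],[0,0,0,-0.92,-3.54,0,6],[0,0,0,0,0,4,6],[0,0,0,0,0,4,6],[0,0,0,0,0,3,6],[0,0,0,0,0,0,6],[0,0,0,0,0,0,6]]' >/dev/null
python3 -c "
from h import *
need(441.7,181.5,16,0.24)
C=grab(('side',)); cv2.imwrite('pics/a.png',cv2.resize(C['side']['pixels'][160:360,260:500,::-1],(720,600),interpolation=cv2.INTER_CUBIC))"
```

```text
turn [ 0.    -0.008 -0.   ] shift [-0.48  0.04  5.05] |pos [446.3 183.   66.5] t 5.2 w 60.1 F [-0.5 -0.1  0.4] q7 -2.13
```

View pics/a.png

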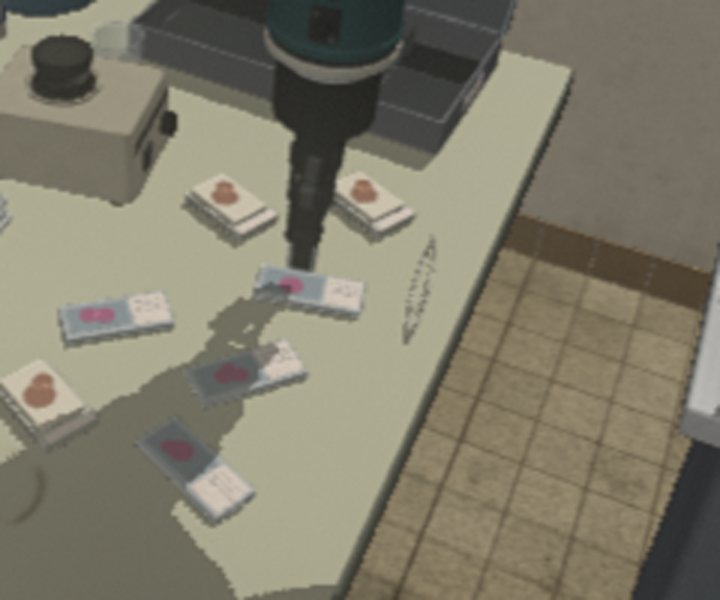

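```bash
python3 -m handwheel '[[0,-0.008,0,-0.48,0.04,2,6],[0,0,0,0,0,2,6],[0,0,0,0,0,1,6],[0,0,0,0,0,0,6],[0,0,0,0,0,0,3.5],[0,0,0,0,0,0,3],[0,0,0,0,0,0,3],[0,0,0,0,0,0,3]]' 40; python3 -m handwheel '[[0,0,0,0,0,0,3],[0,0,0,0,0,0,3]]'
```

```text
t: 5.92
tcp_pos: [442.4, 181.6, 17.0]
orientation: [-0.0, 0.993, 0.12, 0.002]
wrist_force: [-2.6, -1.8, 13.8]
width: 0.428
gripper_force: 38.4
t: 6.08
tcp_pos: [442.5, 181.6, 17.0]
orientation: [-0.0, 0.993, 0.12, 0.002]
wrist_force: [-2.6, -1.4, 14.5]
width: 0.422
gripper_force: 38.4
```

```bash
python3 -m handwheel '[[0,0,0,0,0,-2,3],[0,0,0,0,0,-3,3],[0,0,0,0,0,-3,3],[0,0,0,0,0,0,3]]' >/dev/null; python3 -c "
from h import *
need(544.5,-147,97,-.04)"
```

```text
turn [-0.002 -0.008  0.28 ] shift [11.39 32.51  0.38] |pos [443.7 182.4 100.8] t 6.4 w 36.1 F [2.4 1.2 1.2] q7 -2.09
```

```bash
python3 -m handwheel '[[0,-0.004,0.093,0,0,0,3],[0,-0.004,0.093,0,0,0,3],[0,0,0.094,0,0,0,3],[0,0,0,1.03,2.96,0,3],[0,0,0,1.03,2.96,0,3],[0,0,0,1.03,2.96,0,3],[0,0,0,1.03,2.96,0,3],[0,0,0,1.03,2.96,0,3]]' >/dev/null;python3 -m handwheel '[[0,0,0,1.03,2.96,0,3],[0,0,0,1.03,2.96,0,3],[0,0,0,1.03,2.96,0,3],[0,0,0,1.03,2.96,0,3],[0,0,0,1.03,2.96,0,3],[0,0,0,1.03,2.96,0,3],[0,0,0,0,0,0,3],[0,0,0,0,0,0,3]]' >/dev/null;  python3 -c "
from h import *
need(544.5,-147,22,-.04)
C=grab(); 
for n in C: cv2.imwrite('pics/b%s.png'%n,C[n]['pixels'][:,:,::-1])
a=C['top']['pixels'][140:290,350:550,::-1]; b=C['side']['pixels'][120:270,310:510,::-1]
cv2.imwrite('pics/b.png',cv2.resize(np.hstack([a,b]),(800,300),interpolation=cv2.INTER_CUBIC))"
```

```text
turn [ 0.001  0.006 -0.003] shift [ 0.26 -0.36  7.36] |pos [ 541.8 -150.5   95.6] t 7.8 w 35.8 F [ 0.2  1.5 -0.7] q7 -1.64
```

View pics/b.png

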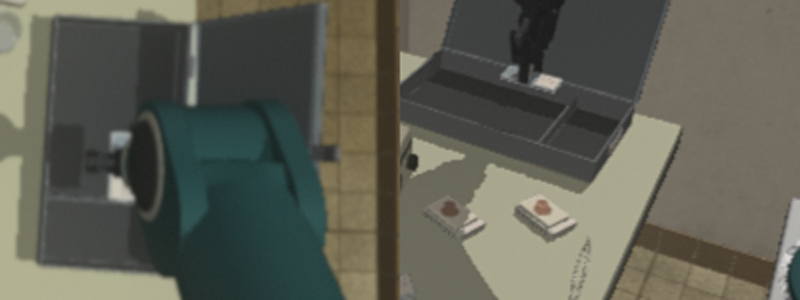

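```bash
python3 -m handwheel '[[0,0.006,0,0.26,-0.36,2.5,3],[0,0,0,0,0,2.5,3],[0,0,0,0,0,0.8,3],[0,0,0,0,0,0,3]]';  python3 -c "
from h import *
need(544.5,-147,22,-.04)"
```

```text
t: 8.18
tcp_pos: [543.0, -144.0, 35.5]
orientation: [0.0, 1.0, -0.019, -0.002]
wrist_force: [-0.5, 0.3, 0.6]
width: 0.418
gripper_force: 40.2
turn [0.    0.004 0.001] shift [0.16 0.29 1.35] |pos [ 543.  -144.    35.5] t 8.2 w 35.7 F [-0.5  0.3  0.6] q7 -1.69
```

```bash
python3 -m handwheel '[[0,0.004,0,0.16,0.29,0.7,3],[0,0,0,0,0,0.6,3],[0,0,0,0,0,0,3],[0,0,0,0,0,0,3]]';python3 -m handwheel '[[0,0,0,0,0,0,5],[0,0,0,0,0,0,5],[0,0,0,0,0,-1,5.5],[0,0,0,0,0,-4,5.5],[0,0,0,0,0,-4,5.5],[0,0,0,0,0,-3,5.5]]';  python3 -c "
from h import *
need(500,100,150,-.43+np.pi)"
```

```text
t: 8.52
tcp_pos: [545.7, -148.4, 24.1]
orientation: [0.001, 1.0, -0.02, 0.002]
wrist_force: [-0.6, 0.1, -0.9]
width: 0.421
gripper_force: 40.2
t: 9.02
tcp_pos: [545.6, -147.8, 147.4]
orientation: [0.001, 1.0, -0.02, 0.002]
wrist_force: [0.0, 0.2, 0.7]
width: 0.644
gripper_force: 0.0
turn [ 0.    -0.005  0.39 ] shift [-14.48 -20.63  -0.26] |pos [ 545.6 -147.8  147.4] t 9.0 w 55.0 F [0.  0.2 0.7] q7 -1.61
```

```bash
python3 -m handwheel '[[0,0,0.098,0,0,0,5.5],[0,0,0.098,0,0,0,5.5],[0,0,0.097,0,0,0,5.5],[0,0,0.097,0,0,0,5.5],[0,0,0,-2.1,-3,0,5.5],[0,0,0,-2.1,-3,0,5.5],[0,0,0,-2.1,-3,0,5.5],[0,0,0,-2.1,-3,0,5.5]]' >/dev/null;python3 -m handwheel '[[0,0,0,-2.1,-3,0,6],[0,0,0,-2.1,-3,0,6],[0,0,0,-2.1,-3,0,6],[0,0,0,-2.1,-3,0,6],[0,0,0,0,0,0,6]]' >/dev/null;  python3 - <<'E'
from h import *
need(445.5,385,70,-.43)
C=grab()
for cc in (C,{"top":C["top"]},{"side":C["side"]}):
    print(fit(cc,"m",[544.5,-147,0,1],z=4),fit(cc,"m",[445.5,385,-.43,1]))
E
```

```text
turn [-0.003 -0.003  0.008] shift [-14.03 -19.72   7.46] |pos [490.9 147.3 144.6] t 10.1 w 59.8 F [-0.9  2.   0.5] q7 -2.54
(array([ 5.43471747e+02, -1.49238153e+02, -3.96627245e-02]), np.float64(0.3705612119166249)) (array([ 4.19005066e+02,  3.98763090e+02, -4.14637051e-01]), np.float64(0.1972615901253952))
(array([ 5.43393677e+02, -1.49492915e+02, -3.57450661e-02]), np.float64(0.6335840525117286)) (array([4.13247270e+02, 4.00069457e+02, 6.90558267e-02]), np.float64(0.1820406149017244))
(array([ 5.43478125e+02, -1.50407845e+02, -1.55729945e-01]), np.float64(0.10840860075828405)) (array([418.62963701, 398.2300054 ,  -0.53989291]), np.float64(0.2132120524968473))
```

```bash
python3 -m handwheel '[[0,0,0.121,0,0,0,6],[0,0,0.121,0,0,0,6],[0,0,0.121,0,0,0,6],[0,0,0.121,0,0,0,6],[0,0,0.121,0,0,0,6],[0,0,0.121,0,0,0,6],[0,0,0.121,0,0,0,6],[0,0,0.121,0,0,0,6]]' >/dev/null;python3 -m handwheel '[[0,0,0.121,0,0,0,6],[0,0,0.121,0,0,0,6],[0,0,0.121,0,0,0,6],[0,0,0.121,0,0,0,6],[0,0,0.121,0,0,0,6],[0,0,0.121,0,0,0,6],[0,0,0.121,0,0,0,6],[0,0,0.121,0,0,0,6]]' >/dev/null;python3 -m handwheel '[[0,0,0.121,0,0,0,6],[0,0,0.121,0,0,0,6],[0,0,0.121,0,0,0,6],[0,0,0.121,0,0,0,6],[0,0,0.121,0,0,0,6],[0,0,0.121,0,0,0,6],[0,0,0.121,0,0,0,6],[0,0,0.121,0,0,0,6]]' >/dev/null
python3 -m handwheel '[[0,0,0.121,0,0,0,6],[0,0,0.121,0,0,0,6],[0,0,0,2,2.82,0,6],[0,0,0,2,2.82,0,6],[0,0,0,2,2.82,0,6],[0,0,0,2,2.82,0,6],[0,0,0,2,2.82,0,6],[0,0,0,0,0,0,6]]'
python3 -c "
from h import *
need(445.5,385,50,-.43)"
```

```text
t: 12.87
tcp_pos: [254.4, -61.0, 55.3]
orientation: [0.025, -0.197, 0.973, 0.116]
wrist_force: [0.6, -0.1, 1.0]
width: 0.708
gripper_force: 0.0
turn [0.245 0.    0.825] shift [ 1.22 48.51  0.53] |pos [254.4 -61.   55.3] t 12.9 w 60.5 F [ 0.6 -0.1  1. ] q7 -2.82
```

```bash
python3 -c "
from h import *
s,R=cur(); print(s['q'].round(3)); print(R.as_matrix().round(3))
C=grab(); a=C['top']['pixels'][90:390,170:570,::-1];cv2.imwrite('pics/c.png',cv2.resize(a,(800,600)))"
```

```text
[-0.686  0.602  1.253  2.569 -1.102  0.899 -2.823]
[[-0.921 -0.389  0.004]
 [-0.377  0.896  0.236]
 [-0.095  0.216 -0.972]]
```

View pics/c.png

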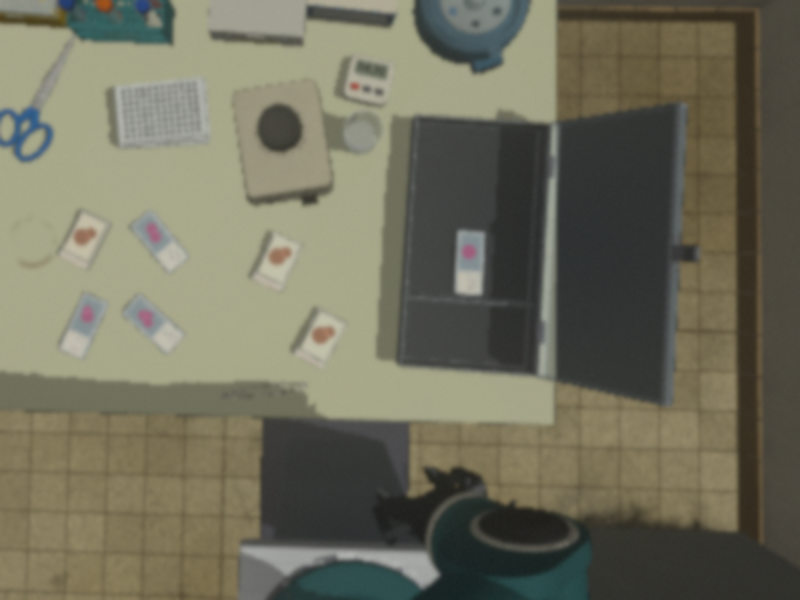

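The top view shows mailer 1 lying straight by the partition (px (470,262)); the other six pieces are still in place. The gripper is off the table edge near joint limits, because I turned the wrist the wrong way. I'll undo that.

```bash
python3 - <<'E'
from h import *
C=grab(); t=C["top"]
for k,cs in (("b",[(277,257),(84,237),(322,334)]),("m",[(158,240),(84,324),(153,322)])):
    for a in cs:
        p=ray(t,(a[0]/2+170,a[1]/2+90),SZ[k][2]); 
        for cc in (C,{"top":t},{"side":C["side"]}):
            x,q=fit(cc,k,[p[0],p[1],0]); print(k,x.round(2),round(q,3), end=' | ')
        print()
E
python3 -m handwheel '[[0,0,0,-0.2,0.4,-2,6],[0,0,0,-0.2,0.4,-2,6],[0,0,0,-0.2,0.4,-2,6],[0,0,0,-0.2,0.4,-2,6],[0,0,-0.1,0,0,0,6],[0,0,-0.1,0,0,0,6],[0,0,-0.1,0,0,0,6],[0,0,-0.1,0,0,0,6]]'
python3 -c "
from h import *
s,R=cur(); print(s['q'].round(3)); need(420,20,250,-.43)"
```

```text
b [540.28 122.74   2.76] 0.794 | b [542.46 120.1    2.78] 0.793 | b [539.77 125.67   2.75] 0.872 | 
b [564.98 391.28   2.7 ] 0.74 | b [ 5.6649e+02  3.8378e+02 -4.3000e-01] 0.766 | b [ 5.6487e+02  3.9324e+02 -4.3000e-01] 0.864 | 
b [436.84  61.78   2.63] 0.803 | b [438.98  58.83   2.65] 0.786 | b [435.91  64.25   2.66] 0.878 | 
m [564.46 281.98   3.86] 0.877 | m [564.6  279.39   0.73] 0.915 | m [563.74 284.35   0.71] 0.946 | 
m [445.52 384.65   2.71] 0.858 | m [446.42 381.93   2.72] 0.917 | m [ 4.4506e+02  3.8802e+02 -4.0000e-01] 0.919 | 
m [450.7  288.04   0.88] 0.875 | m [451.29 285.4    4.01] 0.917 | m [450.34 290.69   0.86] 0.943 | 
t: 13.73
tcp_pos: [251.8, -84.7, 72.4]
orientation: [0.063, -0.396, 0.909, 0.117]
wrist_force: [0.2, -0.2, 0.4]
width: 0.702
gripper_force: 0.0
[-0.537  0.427  1.169  2.542 -0.913  0.822 -2.494]
turn [0.273 0.079 1.244] shift [-10.93  16.53 -17.76] |pos [251.8 -84.7  72.4] t 13.7 w 60.0 F [ 0.2 -0.2  0.4] q7 -2.49
```

```bash
python3 -m handwheel '[[0.08,0.02,-0.05,0,0,-2,6],[0.08,0.02,-0.05,0,0,-2,6],[0.08,0.02,-0.05,0,0,-2,6],[0,0,-0.1,0,0,-3,6],[0,0,-0.1,0,0,-3,6],[0,0,-0.1,0,0,-3,6],[0,0,-0.1,0,0,-2,6],[0,0,-0.1,0,0,-2,6]]' >/dev/null
python3 -c "
from h import *
s,R=cur(); print(s['q'].round(3),R.as_matrix().round(2)); need(420,20,250,-.43)"
```

```text
[-0.262 -0.012  0.795  2.509 -0.307  0.667 -2.824] [[-0.43 -0.9   0.1 ]
 [-0.88  0.44  0.17]
 [-0.2  -0.01 -0.98]]
turn [0.142 0.165 1.536] shift [ -8.58  19.28 -12.4 ] |pos [ 261.6 -119.5  126. ] t 14.4 w 59.9 F [0.2 0.7 0.5] q7 -2.82
```

```bash
python3 -m handwheel '[[0,0,-0.12,0,0,0,6],[0,0,-0.12,0,0,0,6],[0,0,-0.12,0,0,0,6],[0,0,-0.12,0,0,0,6],[0,0,-0.12,0,0,-2,6],[0,0,-0.12,0,0,-2,6],[0,0,-0.12,0,0,-2,6],[0,0,-0.12,0,0,-2,6]]' >/dev/null
python3 -c "
from h import *
s,R=cur(); print(s['q'].round(3),R.as_matrix().round(2)); need(420,20,250,-.43)"
```

```text
[-0.282 -0.286  0.752  2.419 -0.003  0.92  -2.185] [[ 0.49 -0.87  0.1 ]
 [-0.87 -0.47  0.17]
 [-0.1  -0.17 -0.98]]
turn [-0.195  0.045 -0.635] shift [  8.73 -20.9   -4.47] |pos [ 253.5 -133.6  205.3] t 15.1 w 59.8 F [-0.  -0.1 -0.8] q7 -2.18
```

Good, that's recovering. Now move out and level, then turn on.

```bash
python3 -m handwheel '[[-0.065,0.015,-0.1,0,0,0,6],[-0.065,0.015,-0.1,0,0,0,6],[-0.065,0.015,-0.1,0,0,0,6],[0,0,-0.11,0,0,0,6],[0,0,-0.11,0,0,0,6],[0,0,-0.11,0,0,0,6],[0,0,0,2.2,-2.6,-0.7,6],[0,0,0,2.2,-2.6,-0.7,6]]' >/dev/null
python3 -m handwheel '[[0,0,0,2,-2.6,-0.7,6],[0,0,0,2,-2.6,-0.7,6],[0,0,0,2,-2.6,-0.7,6],[0,0,0,0,0,0,6]]' >/dev/null
python3 -c "
from h import *
s,R=cur(); print(s['q'].round(3)); need(450.7,288,150,.88)"
```

```text
[-0.539  0.052  0.639  2.116 -0.052  1.014 -1.877]
turn [-0.023  0.025 -1.313] shift [ 29.31 -18.76   8.72] |pos [408.6 -57.4 237.2] t 16.1 w 59.9 F [-0.9  0.9 -1. ] q7 -1.88
```

```bash
python3 -m handwheel '[[0,0,-0.12,0,0,0,6],[0,0,-0.12,0,0,0,6],[0,0,-0.12,0,0,0,6],[0,0,-0.12,0,0,0,6],[0,0,-0.12,0,0,0,6],[0,0,-0.12,0,0,0,6],[0,0,-0.12,0,0,0,6],[0,0,-0.12,0,0,0,6]]' >/dev/null
python3 -m handwheel '[[0,0,-0.12,0,0,0,6],[-0.023,0.025,-0.12,0,0,0,6],[0,0,-0.11,0,0,0,6],[0,0,0,2.93,-1.88,0.8,6],[0,0,0,2.93,-1.88,0.8,6],[0,0,0,2.93,-1.88,0.8,6],[0,0,0,2.93,-1.88,0.8,6],[0,0,0,2.93,-1.88,0.8,6]]' >/dev/null
python3 -m handwheel '[[0,0,0,2.93,-1.88,0.8,6],[0,0,0,2.93,-1.88,0.8,6],[0,0,0,2.93,-1.88,0.8,6],[0,0,0,2.93,-1.88,0.8,6],[0,0,0,2.93,-1.88,0.8,6],[0,0,0,0,0,0,6]]' >/dev/null
python3 -c "
from h import *
s,R=cur(); print(s['q'].round(3)); need(450.7,288,60,.87)"
```

```text
[-0.885  0.365  0.309  1.934 -0.159  0.853 -1.183]
turn [-0.007 -0.015  0.008] shift [-0.16  0.49 10.05] |pos [448.  292.3 160.5] t 17.9 w 60.1 F [-1.5  1.  -0.5] q7 -1.18
```

```bash
python3 -m handwheel '[[-0.007,-0.015,0.008,-0.16,0.49,3,6],[0,0,0,0,0,3.5,6],[0,0,0,0,0,3.5,6],[0,0,0,0,0,0,6]]' >/dev/null
python3 -c "
from h import *
need(450.7,288,20,.87)"
```

```text
turn [-0.     0.008 -0.006] shift [ 0.67 -0.38  3.68] |pos [449.3 280.4  56.8] t 18.2 w 59.8 F [-2.1 -1.2 -1.2] q7 -1.13
```

```bash
python3 -m handwheel '[[0,0.008,-0.006,0.67,-0.38,2,6],[0,0,0,0,0,1.6,6],[0,0,0,0,0,0,6],[0,0,0,0,0,0,6],[0,0,0,0,0,0,3],[0,0,0,0,0,0,3],[0,0,0,0,0,0,3],[0,0,0,0,0,0,3]]' 60; python3 -m handwheel '[[0,0,0,0,0,0,3],[0,0,0,0,0,0,3]]'
```

```text
t: 18.9
tcp_pos: [454.1, 290.7, 27.7]
orientation: [-0.002, 0.907, 0.422, 0.005]
wrist_force: [-0.2, 0.2, 0.7]
width: 0.348
gripper_force: 0.0
t: 19.07
tcp_pos: [453.9, 290.6, 27.1]
orientation: [-0.002, 0.907, 0.422, 0.005]
wrist_force: [-0.4, 0.8, -0.6]
width: 0.351
gripper_force: 0.0
```

```bash
python3 -m handwheel '[[0,0,0,0,0,-1,6],[0,0,0,0,0,0,6],[0,0,0,0,0,0,6],[0,0,0,0,0,0,6],[0,0,0,0,0,0,6]]' >/dev/null
python3 -c "
from h import *
need(450.7,288,20,.87)"
```

```text
turn [ 0.001 -0.01   0.001] shift [-0.37 -0.07  1.68] |pos [453.7 290.4  36.8] t 19.5 w 59.9 F [0.3 0.5 0.5] q7 -1.12
```

```bash
python3 -m handwheel '[[0,-0.01,0,-0.3,-0.07,1,6],[0,0,0,0,0,0.7,6],[0,0,0,0,0,0,6],[0,0,0,0,0,0,6]]'; python3 -c "
from h import *
need(450.7,288,19,.87)"
```

```text
t: 19.82
tcp_pos: [450.9, 288.3, 19.0]
orientation: [0.001, 0.907, 0.422, -0.001]
wrist_force: [0.6, 0.1, 0.5]
width: 0.7
gripper_force: 0.0
turn [0.001 0.002 0.001] shift [-0.04  0.   -0.  ] |pos [450.9 288.3  19. ] t 19.8 w 59.8 F [0.6 0.1 0.5] q7 -1.11
```

```bash
python3 -m handwheel '[[0,0,0,0,0,0,3],[0,0,0,0,0,0,3],[0,0,0,0,0,0,3],[0,0,0,0,0,0,3],[0,0,0,0,0,0,3]]' 60; python3 -m handwheel '[[0,0,0,0,0,-2,3],[0,0,0,0,0,-3,3],[0,0,0,0,0,-3,3],[0,0,0,0,0,0,3],[0,0,0,0,0,0,3]]';python3 -c "
from h import *
print(np.array([495.5,-145])+(49+46)*np.array([np.cos(-.04),np.sin(-.04)]))
need(590.4,-149,97,-.04)"
```

```text
t: 20.23
tcp_pos: [451.9, 288.9, 20.6]
orientation: [0.0, 0.907, 0.422, 0.001]
wrist_force: [-0.6, -0.1, 8.9]
width: 0.352
gripper_force: 4.2
t: 20.65
tcp_pos: [452.0, 289.4, 101.5]
orientation: [0.0, 0.907, 0.422, 0.002]
wrist_force: [0.3, -0.4, -1.5]
width: 0.35
gripper_force: 0.0
[ 590.42401013 -148.79898675]
turn [ 0.    -0.004  0.911] shift [15.58 43.25  0.45] |pos [452.  289.4 101.5] t 20.6 w 29.9 F [ 0.3 -0.4 -1.5] q7 -1.16
```

```bash
python3 -m handwheel '[[0,0,0,0,0,-2,6],[0,0,0,0,0,0,6],[0,0,0,0,0,0,6],[0,0,0,0,0,0,6],[0,0,0,0,0,0,6]]' >/dev/null
python3 - <<'E'
from h import *
C=grab(); a=C['side']['pixels'][200:360,240:440,::-1];cv2.imwrite('pics/d.png',cv2.resize(a,(750,600),interpolation=cv2.INTER_CUBIC))
for n in C: print(n,[[round(float(d["confidence"]),2),ray(C[n],d["point"][::-1],0)[:2].round(1)] for d in arm.landmark_of(n,"mailer1")])
need(450.7,288,13,.87)
E
```

```text
top [[0.97, array([573.6, 273.3])], [0.97, array([ 537.9, -145.3])], [0.66, array([445.1, 286.2])]]
side [[0.84, array([455.4, 280. ])], [0.83, array([560.4, 278.8])], [0.6, array([ 542.4, -148. ])]]
turn [0.001 0.001 0.001] shift [-7.000e-02  1.000e-02  1.064e+01] |pos [451.1 288.6 119.4] t 21.3 w 60.0 F [-1.1 -0.3 -1.5] q7 -1.17
```

View pics/d.png

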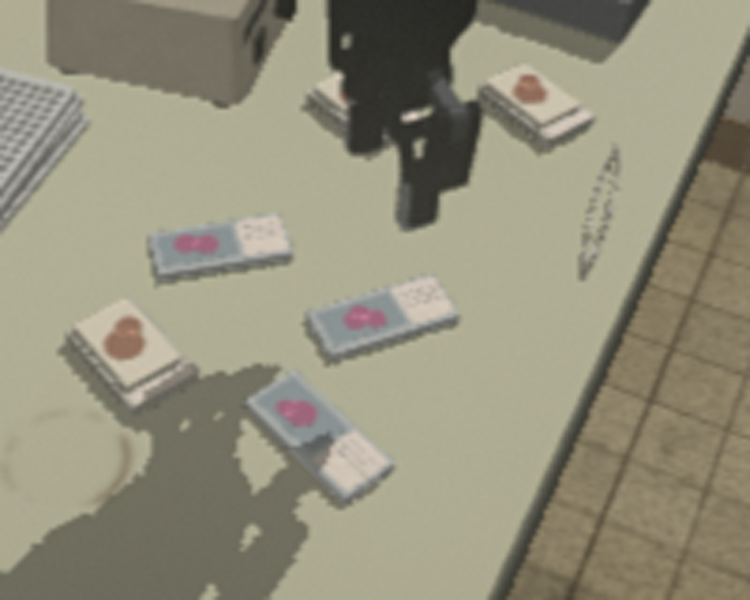

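The picture shows mailer C (px (383,317)) still in its original place, so the fingers skimmed over it. I'll grasp lower.

```bash
python3 -m handwheel '[[0,0,0,0,0,3,6],[0,0,0,0,0,3,6],[0,0,0,0,0,2,6],[0,0,0,0,0,1,6],[0,0,0,0,0,0,6],[0,0,0,0,0,0,6],[0,0,0,0,0,0,6]]' >/dev/null; python3 -c "
from h import *
need(450.7,288,13,.87)"
```

```text
turn [ 0.002 -0.001  0.001] shift [-0.16 -0.03  1.8 ] |pos [452. 289.  31.] t 21.9 w 59.8 F [-0.4  0.7  0.6] q7 -1.12
```

```bash
python3 -m handwheel '[[0,0,0,-0.12,0,0.9,6],[0,0,0,0,0,0.9,6],[0,0,0,0,0,0,6],[0,0,0,0,0,0,4.6],[0,0,0,0,0,0,4.6],[0,0,0,0,0,0,4.6]]' 40; python3 -m handwheel '[[0,0,0,0,0,0,3],[0,0,0,0,0,0,3],[0,0,0,0,0,0,3],[0,0,0,0,0,0,3]]' 40
```

```text
t: 22.35
tcp_pos: [450.7, 287.8, 12.1]
orientation: [0.001, 0.907, 0.422, 0.0]
wrist_force: [-0.8, 0.5, -0.5]
width: 0.532
gripper_force: 0.0
t: 22.68
tcp_pos: [451.5, 288.4, 13.0]
orientation: [0.0, 0.907, 0.422, 0.001]
wrist_force: [-1.3, -0.4, 16.5]
width: 0.427
gripper_force: 47.5
```

```bash
python3 -m handwheel '[[0,0,0,0,0,-2,3],[0,0,0,0,0,-3,3],[0,0,0,0,0,-3,3],[0,0,0,0,0,0,3],[0,0,0,0,0,0,3]]';python3 -c "
from h import *
need(591.5,-149,90,-.04)"
```

```text
t: 23.1
tcp_pos: [451.2, 288.4, 93.5]
orientation: [0.0, 0.907, 0.422, 0.002]
wrist_force: [0.0, -0.5, -0.6]
width: 0.435
gripper_force: 26.4
turn [ 0.    -0.004  0.911] shift [15.77 43.15  0.35] |pos [451.2 288.4  93.5] t 23.1 w 37.1 F [ 0.  -0.5 -0.6] q7 -1.15
```

```bash
python3 -m handwheel '[[0,0,0.114,0,0,0,3],[0,0,0.114,0,0,0,3],[0,0,0.114,0,0,0,3],[0,0,0.114,0,0,0,3],[0,0,0.114,0,0,0,3],[0,0,0.114,0,0,0,3],[0,0,0.114,0,0,0,3],[0,0,0.113,0,0,0,3]]' 60;python3 -m handwheel '[[0,0,0,1.05,2.88,0,3],[0,0,0,1.05,2.88,0,3],[0,0,0,1.05,2.88,0,3],[0,0,0,1.05,2.88,0,3],[0,0,0,1.05,2.88,0,3],[0,0,0,1.05,2.88,0,3],[0,0,0,1.05,2.88,0,3]]' >/dev/null; python3 -m handwheel '[[0,0,0,1.05,2.88,0,3],[0,0,0,1.05,2.88,0,3],[0,0,0,1.05,2.88,0,3],[0,0,0,1.05,2.88,0,3],[0,0,0,1.05,2.88,0,3],[0,0,0,1.05,2.88,0,3],[0,0,0,1.05,2.88,0,3],[0,0,0,1.05,2.88,0,3]]' >/dev/null; python3 -m handwheel '[[0,-0.075,0,0,0,0,3],[0,-0.075,0,0,0,0,3],[0,0,0,0,0,0,3],[0,0,0,0,0,0,3]]';python3 -c "
from h import *
need(591.5,-149,25,-.04,-.15)"
```

```text
t: 23.77
tcp_pos: [450.1, 287.4, 91.0]
orientation: [0.001, 1.0, -0.023, 0.0]
wrist_force: [-0.6, -0.5, 0.2]
width: 0.42
gripper_force: 62.7
t: 25.35
tcp_pos: [590.4, -150.1, 90.9]
orientation: [-0.001, 0.997, -0.02, -0.075]
wrist_force: [-1.0, 0.8, -0.9]
width: 0.418
gripper_force: 62.7
turn [ 0.001 -0.001  0.   ] shift [ 1.09 -0.12  6.5 ] |pos [ 590.4 -150.1   90.9] t 25.4 w 35.7 F [-1.   0.8 -0.9] q7 -1.13
```

```bash
python3 -m handwheel '[[0,0,0,0.5,-0.06,2,3],[0,0,0,0.59,-0.06,2,3],[0,0,0,0,0,1.5,3],[0,0,0,0,0,0,3],[0,0,0,0,0,0,3]]';python3 -c "
from h import *
need(591.5,-149,25,-.04,-.15)"
```

```text
t: 25.77
tcp_pos: [592.4, -149.1, 36.1]
orientation: [-0.001, 0.997, -0.02, -0.075]
wrist_force: [-0.1, 0.2, 0.1]
width: 0.422
gripper_force: 62.7
turn [ 0.001 -0.001 -0.001] shift [ 0.08 -0.01  1.12] |pos [ 592.4 -149.1   36.1] t 25.8 w 36.0 F [-0.1  0.2  0.1] q7 -1.11
```

```bash
python3 -m handwheel '[[0,0,0,0.08,0,0.6,3],[0,0,0,0,0,0.5,3],[0,0,0,0,0,0,3],[0,0,0,0,0,0,3]]';python3 -m handwheel '[[0,0,0,0,0,0,4.5],[0,0,0,0,0,0,5],[0,0,0,0,0,0,5.5],[0,0,0,0,0,-1,6],[0,0,0,0,0,-3,6],[0,0,0,0,0,-3,6],[0,0,0,0,0,-2,6],[0,0,0,0,0,-2,6]]'; python3 -m handwheel '[[0,0.075,0,0,0,0,6],[0,0.075,0,0,0,0,6]]' >/dev/null; python3 -c "
from h import *
need(445.5,384.5,130,-.42)"
```

```text
t: 26.1
tcp_pos: [592.3, -149.1, 25.5]
orientation: [-0.001, 0.997, -0.02, -0.074]
wrist_force: [0.2, -0.4, -1.0]
width: 0.418
gripper_force: 62.7
t: 26.77
tcp_pos: [609.2, -149.9, 136.6]
orientation: [-0.001, 0.997, -0.02, -0.074]
wrist_force: [0.4, 0.6, 0.7]
width: 0.704
gripper_force: 0.0
turn [ 0.001 -0.007  0.38 ] shift [-36.82 -42.09   0.61] |pos [ 610.1 -150.   136.1] t 26.9 w 60.3 F [ 0.4 -0.9 -0.9] q7 -1.11
```

```bash
python3 -c "
from h import *
need(500,120,130,.71)
s,R=cur()
v=Rn.from_euler('z',.71)*Rn.from_euler('x',np.pi); print(v.inv().apply([64,162,-70]))
C=grab()
for cc in (C,{'top':C['top']}): print(fit(cc,'m',[589,-149,-.04,1],z=8,r=45))"
```

```text
turn [ 0.004 -0.005 -0.75 ] shift [  9.25 -27.65   0.61] |pos [ 610.1 -150.   136.1] t 26.9 w 60.3 F [ 0.4 -0.9 -0.9] q7 -1.11
[154.13223097 -81.13726257  70.        ]
(array([ 5.43883527e+02, -1.49823284e+02,  3.53143828e-03]), np.float64(0.0657548168351346))
(array([ 5.69387011e+02, -1.53916355e+02,  1.51713571e-01]), np.float64(0.08338716113825623))
```

```bash
python3 -m handwheel '[[0,0,-0.125,0,0,0,6],[0,0,-0.125,0,0,0,6],[0,0,-0.125,0,0,0,6],[0,0,-0.125,0,0,0,6],[0,0,-0.125,0,0,0,6],[0,0,-0.125,0,0,0,6]]' >/dev/null
python3 -m handwheel '[[0,0,0,1.03,-3.07,0,6],[0,0,0,1.03,-3.07,0,6],[0,0,0,1.03,-3.07,0,6],[0,0,0,1.03,-3.07,0,6],[0,0,0,1.03,-3.07,0,6],[0,0,0,1.03,-3.07,0,6],[0,0,0,1.03,-3.07,0,6],[0,0,0,1.03,-3.07,0,6]]' >/dev/null
python3 -m handwheel '[[0,0,0,1.03,-3.07,0,6],[0,0,0,2.57,-1.35,0,6],[0,0,0,2.57,-1.35,0,6],[0,0,0,2.57,-1.35,0,6],[0,0,0,2.57,-1.35,1,6],[0,0,0,2.57,-1.35,2,6],[0,0,0,2.57,-1.35,3,6],[0,0,0,0,0,0,6]]' >/dev/null
python3 - <<'E'
from h import *
need(564.3,282,14,.71)
C=grab(('top',)); a=C['top']['pixels'][140:290,370:510,::-1];cv2.imwrite('pics/e.png',cv2.resize(a,(560,600),interpolation=cv2.INTER_CUBIC))
E
```

```text
turn [-0.001  0.007  0.005] shift [-0.09  0.57  5.39] |pos [561.2 286.9  67.9] t 28.9 w 59.8 F [-2.4 -0.8 -0.3] q7 -1.19
```

View pics/e.png

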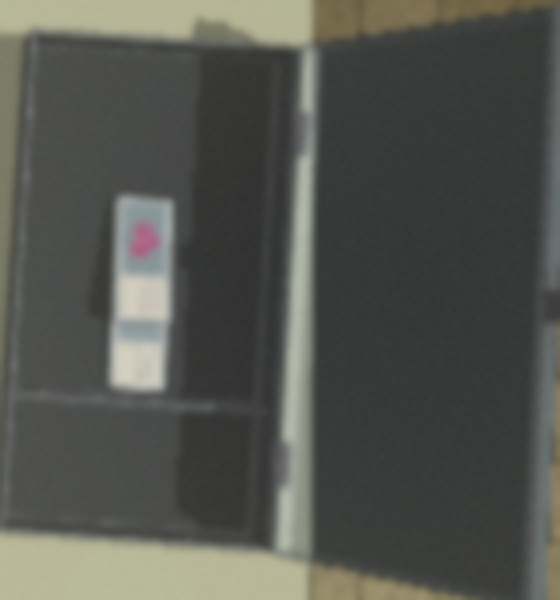

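The tray crop shows both mailers in line, labels towards the partition, with the second label end (row 322) about 45 mm on from the first (row 388).

```bash
python3 -m handwheel '[[0,0.007,0.005,-0.09,0.57,2,6],[0,0,0,0,0,1.8,6],[0,0,0,0,0,0,6],[0,0,0,0,0,0,6]]' >/dev/null
python3 -c "
from h import *
need(564.3,282,13.5,.71)"
```

```text
turn [ 0.001 -0.005 -0.006] shift [ 0.2  -0.55  2.27] |pos [566.4 276.5  36.2] t 29.2 w 60.2 F [-0.5  0.1 -0.2] q7 -1.17
```

```bash
python3 -m handwheel '[[0,-0.005,-0.006,0,0,0,6],[0,0,0,0,0,0,6],[0,0,0,0,0,0,6]]' >/dev/null
python3 -c "
from h import *
need(564.3,282,13.5,.71)"
```

```text
turn [ 0.002 -0.003  0.001] shift [ 0.09 -0.5   2.35] |pos [566.8 277.6  37. ] t 29.5 w 59.9 F [-0.   0.  -0.8] q7 -1.17
```

```bash
python3 -m handwheel '[[0,0,0,0.09,-0.5,0,6],[0,0,0,0,0,1.2,6],[0,0,0,0,0,1.1,6],[0,0,0,0,0,0,6],[0,0,0,0,0,0,6],[0,0,0,0,0,0,4.6],[0,0,0,0,0,0,4.6],[0,0,0,0,0,0,4.6]]' 40; python3 -m handwheel '[[0,0,0,0,0,0,3],[0,0,0,0,0,0,3],[0,0,0,0,0,0,3],[0,0,0,0,0,0,3]]' 60;python3 -m handwheel '[[0,0,0,0,0,-2,3],[0,0,0,0,0,-3,3],[0,0,0,0,0,-3,3],[0,0,0,0,0,0,3],[0,0,0,0,0,0,3]]'
```

```text
t: 30.17
tcp_pos: [564.0, 281.6, 13.1]
orientation: [0.0, 0.938, 0.348, 0.001]
wrist_force: [-0.6, 0.6, 0.4]
width: 0.537
gripper_force: 0.0
t: 30.5
tcp_pos: [564.1, 281.7, 13.4]
orientation: [0.0, 0.938, 0.348, 0.002]
wrist_force: [-1.4, -0.8, 7.5]
width: 0.423
gripper_force: 60.1
t: 30.92
tcp_pos: [564.4, 282.1, 94.6]
orientation: [-0.0, 0.937, 0.348, 0.003]
wrist_force: [-0.3, -0.5, -1.3]
width: 0.42
gripper_force: 60.4
```

```bash
python3 -c "
from h import *
need(490,120,100,-.04)
v=Rn.from_euler('z',-.04)*Rn.from_euler('x',np.pi); print(v.inv().apply([147,-271,0]))"
```

```text
turn [-0.    -0.006  0.751] shift [-6.78 16.5  -0.54] |pos [564.4 282.1  94.6] t 30.9 w 35.9 F [-0.3 -0.5 -1.3] q7 -1.19
[1.57719525e+02 2.64904797e+02 3.24414811e-14]
```

```bash
python3 -m handwheel '[[0,0,0.125,0,0,0,3],[0,0,0.125,0,0,0,3],[0,0,0.125,0,0,0,3],[0,0,0.125,0,0,0,3],[0,0,0.125,0,0,0,3],[0,0,0.126,0,0,0,3]]' || true
python3 -c "
from h import *
need(490,120,100,-.04)"
```

```text
turn [-0.    -0.006  0.751] shift [-6.78 16.5  -0.54] |pos [564.4 282.1  94.6] t 30.9 w 35.9 F [-0.3 -0.5 -1.3] q7 -1.19refused, turn out of range in row 6
```

```bash
python3 -m handwheel '[[0,0,0.125,0,0,0,3],[0,0,0.125,0,0,0,3],[0,0,0.125,0,0,0,3],[0,0,0.125,0,0,0,3],[0,0,0.125,0,0,0,3],[0,0,0.125,0,0,0,3]]' >/dev/null
python3 -m handwheel '[[0,0,0,-1.13,2.75,0,3],[0,0,0,-1.13,2.75,0,3],[0,0,0,-1.13,2.75,0,3],[0,0,0,-1.13,2.75,0,3],[0,0,0,-1.13,2.75,0,3],[0,0,0,-1.13,2.75,-0.5,3]]' >/dev/null
python3 -m handwheel '[[0,0,0,1.6,2.7,0,3],[0,0,0,1.6,2.7,0,3],[0,0,0,1.6,2.7,0,3],[0,0,0,1.6,2.7,0,3],[0,0,0,1.6,2.7,0,3],[0,0,0,1.6,2.7,0,3],[0,0,0,1.6,2.7,0,3],[0,0,0,1.6,2.7,0,3]]' >/dev/null
python3 -m handwheel '[[0,0,0,1.6,2.6,0,3],[0,0,0,1.6,2.5,0,3],[0,-0.075,0,0,0,0,3],[0,-0.075,0,0,0,0,3],[0,0,0,0,0,0,3],[0,0,0,0,0,0,3]]'
python3 -c "
from h import *
need(636.8,-150.9,40,-.04,-.15)"
```

```text
t: 33.08
tcp_pos: [638.6, -153.6, 96.1]
orientation: [-0.002, 0.997, -0.019, -0.074]
wrist_force: [0.7, 0.4, -0.9]
width: 0.421
gripper_force: 60.4
turn [ 0.    -0.002  0.001] shift [ 0.65 -0.26  5.58] |pos [ 638.6 -153.6   96.1] t 33.1 w 35.9 F [ 0.7  0.4 -0.9] q7 -1.16
```

```bash
python3 -m handwheel '[[0,0,0,0.65,-0.26,2,3],[0,0,0,0,0,2,3],[0,0,0,0,0,1.5,3],[0,0,0,0,0,0,3],[0,0,0,0,0,0,3],[0,0,0,0,0,0,3]]'
python3 -c "
from h import *
need(636.8,-150.9,25.5,-.04,-.15)"
```

```text
t: 33.58
tcp_pos: [637.5, -151.3, 43.5]
orientation: [-0.001, 0.997, -0.02, -0.073]
wrist_force: [-0.2, 1.0, -0.1]
width: 0.422
gripper_force: 60.4
turn [ 0.    -0.004  0.001] shift [ 0.19 -0.04  1.79] |pos [ 637.5 -151.3   43.5] t 33.6 w 36.1 F [-0.2  1.  -0.1] q7 -1.15
```

```bash
python3 -m handwheel '[[0,-0.004,0,0.2,0,0.9,3],[0,0,0,0,0,0.9,3],[0,0,0,0,0,0,3],[0,0,0,0,0,0,3]]';python3 -m handwheel '[[0,0,0,0,0,0,4.5],[0,0,0,0,0,0,5],[0,0,0,0,0,0,5.5],[0,0,0,0,0,-1,6],[0,0,0,0,0,-3,6],[0,0,0,0,0,-3,6],[0,0.075,0,0,0,-2,6],[0,0.075,0,0,0,-2,6]]';  python3 -c "
from h import *
need(490,120,130,-.42)"
```

```text
t: 33.92
tcp_pos: [636.5, -151.0, 23.9]
orientation: [-0.002, 0.997, -0.02, -0.076]
wrist_force: [-0.4, 0.1, 0.5]
width: 0.422
gripper_force: 60.4
t: 34.58
tcp_pos: [652.9, -151.7, 135.3]
orientation: [0.0, 1.0, -0.019, 0.001]
wrist_force: [1.3, -0.5, -0.2]
width: 0.701
gripper_force: 0.0
turn [-0.    -0.003  0.381] shift [-25.95 -18.17   0.53] |pos [ 652.9 -151.7  135.3] t 34.6 w 59.8 F [ 1.3 -0.5 -0.2] q7 -1.14
```

```bash
python3 -m handwheel '[[0,0,0.125,0,0,0,6],[0,0,0.125,0,0,0,6],[0,0,0.125,0,0,0,6],[0,0,0,-2.6,-1.82,0,6],[0,0,0,-2.6,-1.82,0,6],[0,0,0,-2.6,-1.82,0,6],[0,0,0,-2.6,-1.82,0,6],[0,0,0,-2.6,-1.82,0,6]]' >/dev/null
python3 -m handwheel '[[0,0,0,-2.6,-1.82,0,6],[0,0,0,-2.6,-1.82,0,6],[0,0,0,-2.6,-1.82,0,6],[0,0,0,-2.6,-1.82,0,6],[0,0,0,-2.6,-1.82,0,6],[0,0,0,0,0,0,6]]' >/dev/null
python3 -c "
from h import *
need(445.5,384.5,60,-.42);s,R=cur();print(s['q'].round(2))
C=grab(('top',)); a=C['top']['pixels'][140:290,370:510,::-1];cv2.imwrite('pics/f.png',cv2.resize(a,(560,600),interpolation=cv2.INTER_CUBIC))"
```

```text
turn [-0.001  0.004  0.012] shift [-14.12 -22.12   7.4 ] |pos [484.2 125.  134. ] t 35.8 w 60.2 F [0.4 0.6 0.1] q7 -1.98
[-0.85  0.41  0.65  2.03 -0.34  0.81 -1.98]
```

View pics/f.png

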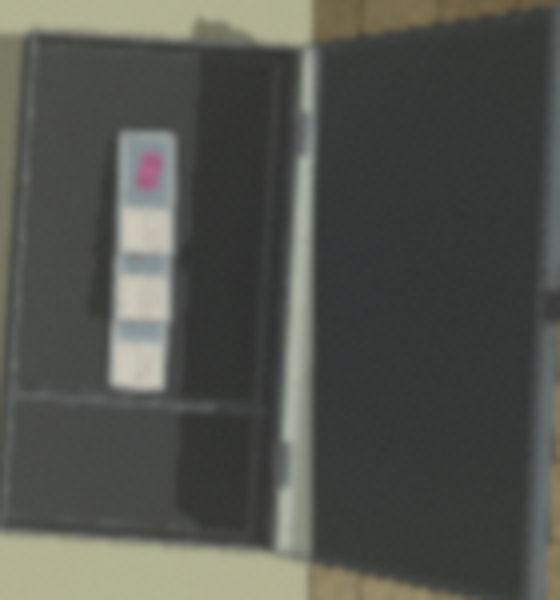

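Three mailers lie in a straight shingled row (columns 115–175, rows 130–388), all labels uncovered; there is room for the fourth.

```bash
python3 -m handwheel '[[0,0.004,0.012,-1.77,-2.77,0.5,6],[0,0,0,-1.77,-2.77,0.5,6],[0,0,0,-1.77,-2.77,0.5,6],[0,0,0,-1.77,-2.77,0.5,6],[0,0,0,-1.77,-2.77,1,6],[0,0,0,-1.77,-2.77,1,6],[0,0,0,-1.77,-2.77,2,6],[0,0,0,-1.77,-2.77,2,6]]' >/dev/null; python3 -m handwheel '[[0,0,0,0,0,1,6],[0,0,0,0,0,0,6],[0,0,0,0,0,0,6],[0,0,0,0,0,0,6]]' > /dev/null
python3 -c "
from h import *
need(445.5,384.5,13.5,-.42)"
```

```text
turn [-0.    -0.003 -0.008] shift [-0.7  -0.32  3.09] |pos [450.5 378.7  44.4] t 36.8 w 59.9 F [-0.7  0.3  0.8] q7 -2.36
```

```bash
python3 -m handwheel '[[0,0,-0.008,-0.7,-0.32,0,6],[0,0,0,0,0,1.2,6],[0,0,0,0,0,1.2,6],[0,0,0,0,0,0,6],[0,0,0,0,0,0,6],[0,0,0,0,0,0,6]]' >/dev/null
python3 -c "
from h import *
need(445.5,384.5,13.3,-.42)"
```

```text
turn [ 0.001 -0.002  0.001] shift [0.12 0.03 0.6 ] |pos [444.5 385.3  19.3] t 37.3 w 59.9 F [0.3 0.3 0.1] q7 -2.35
```

```bash
python3 -m handwheel '[[0,0,0,0.1,0,0.6,6],[0,0,0,0,0,0,6],[0,0,0,0,0,0,4.6],[0,0,0,0,0,0,4.6],[0,0,0,0,0,0,3],[0,0,0,0,0,0,3],[0,0,0,0,0,0,3],[0,0,0,0,0,0,3]]' 60; python3 -m handwheel '[[0,0,0,0,0,0,3],[0,0,0,0,0,-2,3],[0,0,0,0,0,-3,3],[0,0,0,0,0,-3,3],[0,0,0,0,0,0,3],[0,0,0,0,0,0,3]]';python3 -c "
from h import *
need(490,120,100,-.04)"
```

```text
t: 37.97
tcp_pos: [445.4, 385.3, 13.8]
orientation: [0.0, 0.978, -0.208, 0.001]
wrist_force: [-1.7, -0.9, 7.2]
width: 0.421
gripper_force: 59.7
t: 38.47
tcp_pos: [445.6, 386.0, 94.9]
orientation: [-0.001, 0.978, -0.207, 0.002]
wrist_force: [-0.6, 0.5, -1.4]
width: 0.42
gripper_force: 60.4
turn [-0.002 -0.003 -0.378] shift [ 5.5  26.4  -0.51] |pos [445.6 386.   94.9] t 38.5 w 35.8 F [-0.6  0.5 -1.4] q7 -2.4
```

```bash
python3 -m handwheel '[[0,0,-0.125,0,0,0,3],[0,0,-0.125,0,0,0,3],[0,0,-0.125,0,0,0,3],[0,0,0,0.61,2.94,0,3],[0,0,0,0.61,2.94,0,3],[0,0,0,0.61,2.94,0,3],[0,0,0,0.61,2.94,0,3],[0,0,0,0.61,2.94,-0.5,3]]' >/dev/null
python3 -m handwheel '[[0,0,0,0.61,2.94,0,3],[0,0,0,0.61,2.94,0,3],[0,0,0,0.61,2.94,0,3],[0,0,0,0.61,2.94,0,3],[0,0,0,2,2.65,0,3],[0,0,0,2,2.65,0,3],[0,0,0,2,2.65,0,3],[0,0,0,2,2.65,0,3]]' >/dev/null
python3 -m handwheel '[[0,0,0,2,2.65,0,3],[0,0,0,2,2.65,0,3],[0,0,0,2,2.65,0,3],[0,0,0,2,2.65,0,3],[0,0,0,2,2.65,0,3],[0,0,0,2,2.65,0,3],[0,-0.075,0,0,0,0,3],[0,-0.075,0,0,0,0,3]]' >/dev/null
python3 -m handwheel '[[0,0,0,0,0,0,3],[0,0,0,0,0,0,3]]'
python3 -c "
from h import *
need(681,-152.7,40,-.04,-.15)"
```

```text
t: 40.63
tcp_pos: [676.7, -154.7, 97.6]
orientation: [-0.001, 0.997, -0.021, -0.074]
wrist_force: [0.6, -0.7, -0.1]
width: 0.417
gripper_force: 60.4
turn [ 0.001 -0.001 -0.003] shift [ 1.28 -0.22  5.63] |pos [ 676.7 -154.7   97.6] t 40.6 w 35.7 F [ 0.6 -0.7 -0.1] q7 -1.18
```

```bash
python3 -m handwheel '[[0,0,0,1.28,-0.22,1.8,3],[0,0,0,0,0,2,3],[0,0,0,0,0,1.6,3],[0,0,0,0,0,0,3],[0,0,0,0,0,0,3],[0,0,0,0,0,0,3]]'
python3 -c "
from h import *
need(681,-152.7,25,-.04,-.15)"
```

```text
t: 41.13
tcp_pos: [682.0, -153.0, 45.3]
orientation: [-0.001, 0.997, -0.022, -0.073]
wrist_force: [0.1, 0.5, 0.4]
width: 0.419
gripper_force: 60.4
turn [ 0.001 -0.004 -0.003] shift [ 0.21 -0.03  2.02] |pos [ 682.  -153.    45.3] t 41.1 w 35.8 F [0.1 0.5 0.4] q7 -1.18
```

```bash
python3 -m handwheel '[[0,-0.004,-0.003,0.2,0,1,3],[0,0,0,0,0,1,3],[0,0,0,0,0,0,3],[0,0,0,0,0,0,3]]';python3 -m handwheel '[[0,0,0,0,0,0,4.5],[0,0,0,0,0,0,5],[0,0,0,0,0,0,5.5],[0,0,0,0,0,-1,6],[0,0,0,0,0,-3,6],[0,0.075,0,0,0,-3,6],[0,0.075,0,0,0,-2,7],[0,0,0,0,0,-1,8]]';  python3 -c "
from h import *
need(440,150,130,-.39)"
```

```text
t: 41.47
tcp_pos: [680.5, -152.8, 23.3]
orientation: [-0.001, 0.997, -0.02, -0.076]
wrist_force: [1.0, 0.2, 0.4]
width: 0.419
gripper_force: 66.0
t: 42.13
tcp_pos: [693.2, -154.3, 127.5]
orientation: [0.001, 1.0, -0.021, 0.003]
wrist_force: [-1.0, 0.2, -0.2]
width: 0.931
gripper_force: 0.0
turn [-0.    -0.006  0.348] shift [-34.99 -18.52  -0.25] |pos [ 693.2 -154.3  127.5] t 42.1 w 79.5 F [-1.   0.2 -0.2] q7 -1.16
```

```bash
python3 -m handwheel '[[0,0,0,-3.85,0,0,8.5],[0,0,0,-3.85,0,0,8.5],[0,0,0,-3.85,0,0,8.5],[0,0,0,-3.85,0,0,8.5],[0,0,0.117,0,0,0,8.5],[0,0,0.117,0,0,0,8.5],[0,0,0.116,0,0,0,8.5],[0,0,0,-1.16,-2.83,0,8.5]]' >/dev/null
python3 -m handwheel '[[0,0,0,-1.16,-2.83,0,8.5],[0,0,0,-1.16,-2.83,0,8.5],[0,0,0,-1.16,-2.83,0,8.5],[0,0,0,-1.16,-2.83,0,8.5],[0,0,0,-1.16,-2.83,0,8.5],[0,0,0,-1.16,-2.83,0,8.5],[0,0,0,-1.16,-2.83,0,8.5],[0,0,0,-1.16,-2.83,0,8.5]]' >/dev/null
python3 -m handwheel '[[0,0,0,0,0,2,8.5],[0,0,0,0,0,2,8.5],[0,0,0,0,0,0,8.5],[0,0,0,0,0,0,8.5]]' >/dev/null
python3 - <<'E'
from h import *
need(540.3,122.7,25,-.39)
C=grab(); t=C["top"]
for p in ((565,389),(437,61)):
    for cc in (C,{"top":t},{"side":C["side"]}):
        x,q=fit(cc,"b",[p[0],p[1],-.43,1]); print(x.round(2),round(q,3), end=' | ')
    print()
for n in C: print(n,[[round(float(d["confidence"]),2),ray(C[n],d["point"][::-1],0)[:2].round(1)] for d in arm.landmark_of(n,"block1")])
a=t['pixels'][140:290,370:510,::-1];cv2.imwrite('pics/g.png',cv2.resize(a,(560,600),interpolation=cv2.INTER_CUBIC))
E
```

```text
turn [ 0.003  0.003 -0.001] shift [0.33 0.41 5.82] |pos [538.8 127.8  83.2] t 43.8 w 85.1 F [ 0.7 -0.8  0.9] q7 -1.88
[581.82 371.89  -0.87] 0.213 | [ 5.5205e+02  4.3562e+02 -4.0000e-01] 0.151 | [580.71 372.74  -0.89] 0.288 | 
[435.95  64.31  -0.48] 0.54 | [473.68 106.25  -2.89] 0.231 | [436.01  64.3   -0.48] 0.873 | 
top [[0.77, array([426.6,  47. ])], [0.72, array([569.1, 384.4])], [0.3, array([ 562.4, -251.4])]]
side [[0.83, array([558.8, 383.1])], [0.82, array([432.7,  63.4])], [0.8, array([541.9, 106. ])], [0.41, array([ 486.7, -137.8])]]
```

View pics/g.png

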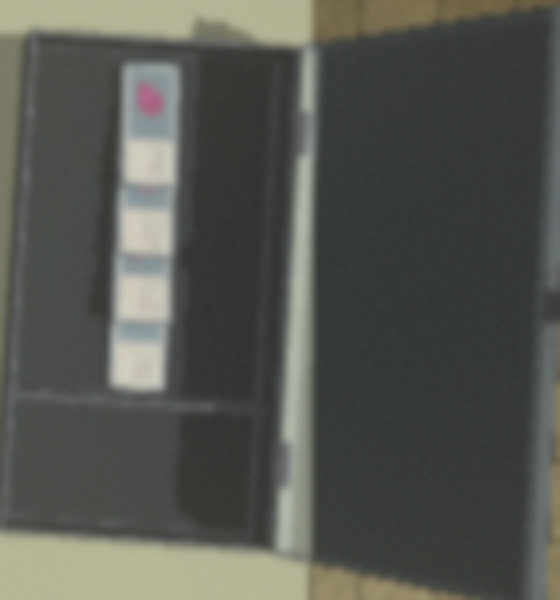

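All four mailers lie in one straight shingle (rows 62–388). Now the first block.

```bash
python3 -m handwheel '[[0,0,0,0.33,0.41,2,8.5],[0,0,0,0,0,2,8.5],[0,0,0,0,0,1.5,8.5],[0,0,0,0,0,0,8.5],[0,0,0,0,0,0,8.5],[0,0,0,0,0,0,8.5]]' >/dev/null; python3 -c "
from h import *
need(540.3,122.7,18,-.39)"
```

```text
turn [ 0.     0.001 -0.   ] shift [-0.07  0.07  1.16] |pos [541.2 123.1  29.6] t 44.5 w 84.9 F [ 0.4 -0.4  0.7] q7 -1.82
```

```bash
python3 -m handwheel '[[0,0,0,-0.07,0,1.1,8.5],[0,0,0,0,0,0,8.5],[0,0,0,0,0,0,6],[0,0,0,0,0,0,5],[0,0,0,0,0,0,4],[0,0,0,0,0,0,4],[0,0,0,0,0,0,4],[0,0,0,0,0,0,4]]' 30;  python3 -m handwheel '[[0,0,0,0,0,0,4],[0,0,0,0,0,0,4],[0,0,0,0,0,0,4]]'
```

```text
t: 45.17
tcp_pos: [540.1, 123.3, 17.8]
orientation: [0.0, 0.981, -0.194, -0.001]
wrist_force: [-1.7, -0.5, 5.8]
width: 0.529
gripper_force: 30.2
t: 45.42
tcp_pos: [540.1, 123.3, 17.8]
orientation: [0.0, 0.981, -0.194, -0.001]
wrist_force: [-1.2, -0.2, 5.0]
width: 0.527
gripper_force: 30.2
```

```bash
python3 -m handwheel '[[0,0,0,0,0,0,6],[0,0,0,0,0,0,8.5],[0,0,0,0,0,0,8.5],[0,0,0,0,0,-3,8.5],[0,0,-0.12,0,0,0,8.5],[0,0,-0.12,0,0,0,8.5],[0,0,-0.12,0,0,0,8.5],[0,0,-0.12,0,0,0,8.5]]' >/dev/null
python3 -m handwheel '[[0,0,-0.121,0,0,0,8.5],[0,0,-0.121,0,0,0,8.5],[0,0,-0.121,0,0,0,8.5],[0,0,-0.121,0,0,0,8.5],[0,0,-0.121,0,0,0,8.5],[0,0,-0.121,0,0,0,8.5],[0,0,-0.121,0,0,0,8.5],[0,0,-0.121,0,0,0,8.5]]' >/dev/null
python3 -m handwheel '[[0,0,-0.121,0,0,0,8.5],[0,0,0,0,0,0,8.5],[0,0,0,0,0,0,8.5],[0,0,0,0,0,0,8.5]]' >/dev/null
python3 -c "
from h import *
need(540.1,123.3,18,-.39+np.pi/2)
C=grab(); a=C['side']['pixels'][180:280,320:430,::-1];cv2.imwrite('pics/i.png',cv2.resize(a,(660,600),interpolation=cv2.INTER_CUBIC))"
```

```text
turn [-0.002  0.001 -0.006] shift [0.02 0.02 2.93] |pos [539.9 123.2  47.3] t 47.1 w 85.1 F [-0.4 -0.5 -0.1] q7 -0.58
```

View pics/i.png

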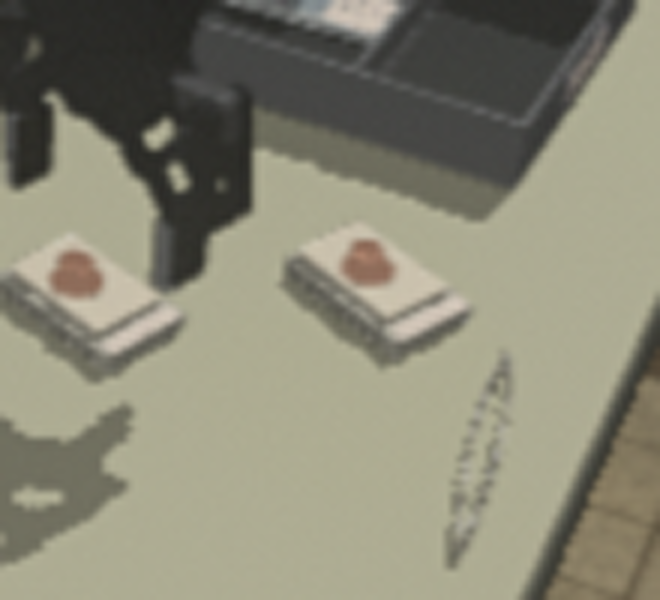

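Run:
```python
from h import *
C=grab()
for n,p in (("side",[540,123.2,15]),("side",[540,123.2,35]),("side",[436.9,61.7,15])): print(((proj(C[n],p)[0]-[320,180])*6).round())
for cc in (C,{"side":C["side"]}): print(fit(cc,"b",[540,123,-.39,1]))
for n in C: print(n,[[round(float(d["confidence"]),2),d["point"]] for d in arm.landmark_of(n,"block1")])
```

```text
[ 95. 282.]
[ 98. 245.]
[370. 275.]
(array([ 5.17905329e+02,  9.15130960e+01, -9.40720854e-02]), np.float64(0.14670301077598408))
(array([ 5.45086501e+02,  1.07558784e+02, -3.25612189e-01]), np.float64(0.15475406992360355))
top [[0.73, [259.5, 329.7]]]
side [[0.84, [230.3, 334.3]], [0.71, [297.0, 276.2]], [0.65, [229.6, 383.7]]]
```

```bash
python3 -m handwheel '[[0,0,0,0.02,0.02,2,8.5],[0,0,0,0,0,1.5,8.5],[0,0,0,0,0,0.3,8.5],[0,0,0,0,0,0,8.5],[0,0,0,0,0,0,8.5]]'; python3 -m handwheel '[[0,0,0,0,0,0,7.5],[0,0,0,0,0,0,6.5],[0,0,0,0,0,0,6.5],[0,0,0,0,0,0,6.5]]' 50
```

```text
t: 47.8
tcp_pos: [540.3, 123.4, 9.8]
orientation: [-0.0, 0.831, 0.556, -0.001]
wrist_force: [0.1, 0.3, -0.1]
width: 1.001
gripper_force: 0.0
t: 48.13
tcp_pos: [540.7, 123.6, 10.6]
orientation: [-0.0, 0.831, 0.556, -0.0]
wrist_force: [-2.4, -2.0, 9.4]
width: 0.826
gripper_force: 54.8
```

```bash
python3 -m handwheel '[[0,0,0,0,0,-2,6.5],[0,0,0,0,0,-3,6.5],[0,0,0,0,0,-3,6.5],[0,0,0,0,0,0,6.5],[0,0,0.123,0,0,0,6.5],[0,0,0.123,0,0,0,6.5],[0,0,0.123,0,0,0,6.5],[0,0,0.123,0,0,0,6.5]]' 60;python3 -m handwheel '[[0,0,0.123,0,0,0,6.5],[0,0,0.123,0,0,0,6.5],[0,0,0.123,0,0,0,6.5],[0,0,0.123,0,0,0,6.5],[0,0,0.123,0,0,0,6.5],[0,0,0.114,0,0,0,6.5],[0,0,0,0,0,0,6.5],[0,0,0,0,0,0,6.5]]' ; python3 -c "
from h import *
need(447.5,-144,85,-.04)"
```

```text
t: 48.8
tcp_pos: [540.5, 123.5, 90.0]
orientation: [-0.0, 0.943, 0.334, -0.0]
wrist_force: [-0.5, 0.2, -1.3]
width: 0.82
gripper_force: 71.8
t: 49.47
tcp_pos: [540.3, 123.7, 89.7]
orientation: [0.0, 1.0, -0.019, -0.001]
wrist_force: [-0.1, -0.5, -1.5]
width: 0.821
gripper_force: 71.8
turn [0.001 0.001 0.002] shift [-8.2  27.12  0.47] |pos [540.3 123.7  89.7] t 49.5 w 70.1 F [-0.1 -0.5 -1.5] q7 -1.61
```

```bash
python3 -m handwheel '[[0,0,0,-0.82,2.71,0,6.5],[0,0,0,-0.82,2.71,0,6.5],[0,0,0,-0.82,2.71,0,6.5],[0,0,0,-0.82,2.71,0,6.5],[0,0,0,-0.82,2.71,0,6.5],[0,0,0,-0.82,2.71,0,6.5],[0,0,0,-0.82,2.71,0,6.5],[0,0,0,-0.82,2.71,0,6.5]]' >/dev/null;python3 -m handwheel '[[0,0,0,-0.82,2.71,0,6.5],[0,0,0,-0.82,2.71,0,6.5],[0,0,0,0,0,0,6.5],[0,0,0,0,0,2,6.5],[0,0,0,0,0,2,6.5],[0,0,0,0,0,0,6.5],[0,0,0,0,0,0,6.5],[0,0,0,0,0,0,6.5]]' ; python3 -c "
from h import *
need(447.5,-144,16,-.04)"
```

```text
t: 50.8
tcp_pos: [447.1, -144.0, 50.5]
orientation: [0.0, 1.0, -0.02, -0.001]
wrist_force: [0.1, -0.1, -1.5]
width: 0.821
gripper_force: 71.8
turn [ 0.001  0.001 -0.001] shift [0.04 0.   3.45] |pos [ 447.1 -144.    50.5] t 50.8 w 70.1 F [ 0.1 -0.1 -1.5] q7 -1.03
```

```bash
python3 -m handwheel '[[0,0,0,0.04,0,1.5,6.5],[0,0,0,0,0,1,6.5],[0,0,0,0,0,0.9,6.5],[0,0,0,0,0,0,6.5],[0,0,0,0,0,0,6.5],[0,0,0,0,0,0,6.5]]'; python3 -c "
from h import *
need(447.5,-144,15.5,-.04)"
```

```text
t: 51.3
tcp_pos: [447.2, -143.9, 15.8]
orientation: [0.0, 1.0, -0.021, -0.001]
wrist_force: [-0.2, -0.8, -0.4]
width: 0.822
gripper_force: 71.8
turn [ 0.001  0.002 -0.002] shift [0.03 0.01 0.03] |pos [ 447.2 -143.9   15.8] t 51.3 w 70.2 F [-0.2 -0.8 -0.4] q7 -0.98
```

```bash
python3 -m handwheel '[[0,0,0,0,0,0.1,6.5],[0,0,0,0,0,0,7.4],[0,0,0,0,0,0,7.8],[0,0,0,0,0,0,8.5],[0,0,0,0,0,0,8.5],[0,0,0,0,0,-2,8.5],[0,0,0,0,0,-3,8.5],[0,0,0,0,0,-4,8.5]]'; python3 -c "
from h import *
need(437,61.7,100,-.48)"
```

```text
t: 51.97
tcp_pos: [445.9, -143.7, 104.2]
orientation: [0.0, 1.0, -0.021, -0.003]
wrist_force: [0.7, 0.5, 1.1]
width: 0.996
gripper_force: 0.0
turn [0.002 0.006 0.437] shift [-10.27 -17.81   0.42] |pos [ 445.9 -143.7  104.2] t 52.0 w 85.0 F [0.7 0.5 1.1] q7 -1.1
```

```bash
python3 -m handwheel '[[0,0.006,0.11,0,0,0,8.5],[0,0,0.11,0,0,0,8.5],[0,0,0.11,0,0,0,8.5],[0,0,0.112,0,0,0,8.5],[0,0,0,-1.71,-2.97,0,8.5],[0,0,0,-1.71,-2.97,0,8.5],[0,0,0,-1.71,-2.97,0,8.5],[0,0,0,-1.71,-2.97,0,8.5]]' >/dev/null; python3 -m handwheel '[[0,0,0,-1.71,-2.97,0,8.5],[0,0,0,-1.71,-2.97,0,8.5],[0,0,0,0,0,2,8.5],[0,0,0,0,0,2,8.5],[0,0,0,0,0,0,8.5],[0,0,0,0,0,0,8.5],[0,0,0,0,0,0,8.5]]' >/dev/null
python3 - <<'E'
from h import *
need(437,61.7,18,-.49)
C=grab(); 
for n in C: print(n,[[round(float(d["confidence"]),2),ray(C[n],d["point"][::-1],0)[:2].round(1)] for d in arm.landmark_of(n,"block1")])
for cc in (C,{"top":C["top"]},{"side":C["side"]}):
  print(fit(cc,"b",[565,391,-.43,1]),fit(cc,"b",[447,-144,1.53,1],z=4))
E
```

```text
turn [-0.001 -0.004  0.005] shift [-0.29  0.08  4.72] |pos [440.   61.   65.2] t 53.2 w 85.1 F [ 0.6 -0.5  0.6] q7 -1.89
top [[0.96, array([566.4, 392.2])], [0.65, array([ 442.3, -138.7])], [0.51, array([7.127e+02, 4.000e-01])], [0.44, array([426.4,  42.4])]]
side [[0.64, array([566., 388.])], [0.55, array([433.1,  60.8])], [0.39, array([ 453.8, -157.3])]]
(array([524.19355354, 409.36858361,  -0.58947143]), np.float64(0.385801863263061)) (array([ 447.37236102, -144.29490069,    1.54196713]), np.float64(0.20485903736692807))
(array([5.22987852e+02, 3.87990777e+02, 2.56469585e-01]), np.float64(0.30169013062973177)) (array([ 447.15722511, -144.32186732,    1.56840319]), np.float64(0.32556405528147087))
(array([ 5.27665177e+02,  4.11220897e+02, -4.23405340e-01]), np.float64(0.47970606983790626)) (array([470.98604642, -80.34561288,   0.63611329]), np.float64(0.10836639047208264))
```

```bash
python3 -m handwheel '[[0,0,0,-0.29,0.08,2,8.5],[0,0,0,0,0,1.7,8.5],[0,0,0,0,0,0,8.5],[0,0,0,0,0,0,8.5],[0,0,0,0,0,0,8.5]]'; python3 -c "
from h import *
need(437,61.7,18,-.49)
C=grab(); 
for n in ['side']: print(n,[[round(float(d['confidence']),2),ray(C[n],d['point'][::-1],0)[:2].round(1)] for d in arm.landmark_of(n,'block1')])"
```

```text
t: 53.83
tcp_pos: [437.3, 62.0, 28.2]
orientation: [-0.0, 0.971, -0.24, 0.002]
wrist_force: [0.0, -0.0, 0.3]
width: 0.993
gripper_force: 0.0
turn [-0.001 -0.005  0.005] shift [-0.01  0.04  1.02] |pos [437.3  62.   28.2] t 53.8 w 84.8 F [ 0.  -0.   0.3] q7 -1.83
side [[0.73, array([428.8,  58. ])], [0.64, array([565.9, 382.7])], [0.45, array([ 453.1, -153.3])]]
```

Squeeze across the width, then turn a quarter and regrip, as before.

```bash
python3 -m handwheel '[[0,0,0,0,0,1,8.5],[0,0,0,0,0,0,8.5],[0,0,0,0,0,0,6],[0,0,0,0,0,0,5],[0,0,0,0,0,0,4],[0,0,0,0,0,0,4],[0,0,0,0,0,0,4],[0,0,0,0,0,0,4]]' 30;  python3 -m handwheel '[[0,0,0,0,0,0,4],[0,0,0,0,0,0,4]]' ; python3 -m handwheel '[[0,0,0,0,0,0,6],[0,0,0,0,0,0,8.5],[0,0,0,0,0,0,8.5],[0,0,0,0,0,-3,8.5],[0,0,-0.12,0,0,0,8.5],[0,0,-0.12,0,0,0,8.5],[0,0,-0.12,0,0,0,8.5],[0,0,-0.12,0,0,0,8.5]]' >/dev/null
python3 -m handwheel '[[0,0,-0.121,0,0,0,8.5],[0,0,-0.121,0,0,0,8.5],[0,0,-0.121,0,0,0,8.5],[0,0,-0.121,0,0,0,8.5],[0,0,-0.121,0,0,0,8.5],[0,0,-0.121,0,0,0,8.5],[0,0,-0.121,0,0,0,8.5],[0,0,-0.121,0,0,0,8.5]]' >/dev/null
python3 -m handwheel '[[0,0,-0.121,0,0,0,8.5],[0,0,0,0,0,0,8.5],[0,0,0,0,0,0,8.5],[0,0,0,0,0,0,8.5]]' >/dev/null
python3 - <<'E'
from h import *
need(437,61.7,18,-.49+np.pi/2)
C=grab(); a=C['side']['pixels'][140:270,330:460,::-1];cv2.imwrite('pics/j.png',cv2.resize(a,(600,600),interpolation=cv2.INTER_CUBIC))
print((proj(C['side'],[437,61.7,15])[0]-[330,140])*600/130)
E
```

```text
t: 54.65
tcp_pos: [437.0, 62.1, 17.6]
orientation: [-0.0, 0.971, -0.24, 0.002]
wrist_force: [-1.5, -0.5, 6.1]
width: 0.529
gripper_force: 30.2
t: 54.82
tcp_pos: [436.9, 62.2, 17.6]
orientation: [0.0, 0.971, -0.24, 0.002]
wrist_force: [-1.0, -0.5, 5.6]
width: 0.529
gripper_force: 30.2
turn [ 0.004 -0.001 -0.   ] shift [-0.03  0.04  2.94] |pos [436.8  62.1  47.4] t 56.5 w 85.0 F [-0.2  0.3  0.7] q7 -0.62
[238.30197983 395.98007222]
```

View pics/j.png

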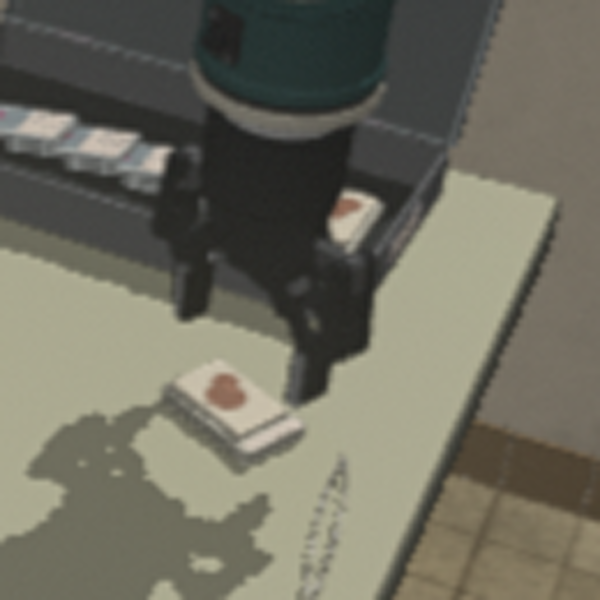

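The block (px (233,403)) sits between the fingers as predicted; the first block is visible in the bay at (350,215).

```bash
python3 -m handwheel '[[0,0,0,0,0.01,2,8.5],[0,0,0,0,0,1.5,8.5],[0,0,0,0,0,0.3,8.5],[0,0,0,0,0,0,8.5],[0,0,0,0,0,0,8.5]]'; python3 -m handwheel '[[0,0,0,0,0,0,7.5],[0,0,0,0,0,0,6.5],[0,0,0,0,0,0,6.5],[0,0,0,0,0,0,6.5]]' 60; python3 -m handwheel '[[0,0,0,0,0,-2,6.5],[0,0,0,0,0,-3,6.5],[0,0,0,0,0,-3,6.5],[0,0,0,0,0,0,6.5],[0,0,0.12,0,0,0,6.5],[0,0,0.12,0,0,0,6.5],[0,0,0.12,0,0,0,6.5],[0,0,0.12,0,0,0,6.5]]' 60 >/dev/null;python3 -m handwheel '[[0,0,0.12,0,0,0,6.5],[0,0,0.12,0,0,0,6.5],[0,0,0.12,0,0,0,6.5],[0,0,0.12,0,0,0,6.5],[0,0,0.12,0,0,0,6.5],[0,0,0.04,0,0,0,6.5],[0,0,0,0,0,0,6.5],[0,0,0,0,0,0,6.5]]' ; python3 -c "
from h import *
need(447.2,-143.9,85,-.04)"
```

```text
t: 57.0
tcp_pos: [437.1, 62.2, 9.7]
orientation: [0.002, 0.857, 0.516, 0.001]
wrist_force: [0.7, 1.0, 0.1]
width: 0.998
gripper_force: 0.0
t: 57.33
tcp_pos: [437.5, 62.2, 10.5]
orientation: [0.002, 0.857, 0.516, 0.002]
wrist_force: [-3.4, -0.7, 17.6]
width: 0.823
gripper_force: 63.3
t: 58.67
tcp_pos: [436.7, 62.4, 89.7]
orientation: [0.0, 1.0, -0.017, 0.002]
wrist_force: [0.7, -0.1, -0.4]
width: 0.82
gripper_force: 71.4
turn [ 0.001 -0.005  0.007] shift [ 1.87 20.57  0.47] |pos [436.7  62.4  89.7] t 58.7 w 70.0 F [ 0.7 -0.1 -0.4] q7 -1.61
```

```bash
python3 -m handwheel '[[0,-0.005,0.007,0.23,2.57,0,6.5],[0,0,0,0.23,2.57,0,6.5],[0,0,0,0.23,2.57,0,6.5],[0,0,0,0.23,2.57,0,6.5],[0,0,0,0.23,2.57,0,6.5],[0,0,0,0.23,2.57,0,6.5],[0,0,0,0.23,2.57,0,6.5],[0,0,0,0.23,2.57,0,6.5]]' >/dev/null;python3 -m handwheel '[[0,0,0,0,0,2,6.5],[0,0,0,0,0,1.5,6.5],[0,0,0,0,0,0,6.5],[0,0,0,0,0,0,6.5],[0,0,0,0,0,0,6.5]]' ; python3 -c "
from h import *
need(447.2,-143.9,31.5,-.04)"
```

```text
t: 59.75
tcp_pos: [446.8, -143.9, 55.3]
orientation: [0.0, 1.0, -0.021, -0.0]
wrist_force: [0.3, 0.2, -0.4]
width: 0.823
gripper_force: 71.4
turn [ 0.001  0.    -0.001] shift [ 0.04 -0.    2.38] |pos [ 446.8 -143.9   55.3] t 59.8 w 70.3 F [ 0.3  0.2 -0.4] q7 -1.08
```

```bash
python3 -m handwheel '[[0,0,0,0.04,0,1.2,6.5],[0,0,0,0,0,1.1,6.5],[0,0,0,0,0,0,6.5],[0,0,0,0,0,0,6.5],[0,0,0,0,0,0,6.5]]'; python3 -c "
from h import *
need(447.2,-143.9,31,-.04)"
```

```text
t: 60.17
tcp_pos: [447.0, -144.1, 32.0]
orientation: [0.001, 1.0, -0.021, -0.0]
wrist_force: [-1.2, -0.2, -0.9]
width: 0.821
gripper_force: 71.4
turn [ 0.001  0.001 -0.002] shift [ 0.01 -0.02  0.1 ] |pos [ 447.  -144.1   32. ] t 60.2 w 70.1 F [-1.2 -0.2 -0.9] q7 -1.05
```

```bash
python3 -m handwheel '[[0,0,0,0.02,0,0.1,6.5],[0,0,0,0,0,0,6.5],[0,0,0,0,0,0,7.4],[0,0,0,0,0,0,7.8],[0,0,0,0,0,0,8.5],[0,0,0,0,0,0,8.5],[0,0,0,0,0,-2,8.5],[0,0,0,0,0,-4,8.5]]'; python3 -m handwheel '[[0,0,0,0,0,-3,8.5],[0,0,0,0,0,0,8.5]]' >/dev/null; python3 -c "
from h import *
need(500,200,120,-.43)
v=Rn.from_euler('z',-.43)*Rn.from_euler('x',np.pi); print(v.inv().apply([65,188,-40]))"
```

```text
t: 60.83
tcp_pos: [445.1, -143.6, 88.5]
orientation: [0.0, 1.0, -0.021, -0.004]
wrist_force: [-0.7, -0.3, -0.0]
width: 0.996
gripper_force: 0.0
turn [ 0.    -0.006  0.387] shift [ -9.76 -33.45   0.53] |pos [ 449.3 -144.7  125.3] t 61.0 w 84.8 F [ 2.1 -0.7  1.1] q7 -1.15
[ -19.28893713 -197.9821631    40.        ]
```

```bash
python3 -m handwheel '[[0,0,0.13,0,0,0,8.5]]' >/dev/null 2>&1; python3 -m handwheel '[[0,-0.006,0.125,0,0,0,8.5],[0,0,0.125,0,0,0,8.5],[0,0,0.125,0,0,0,8.5],[0,0,0.012,-0.89,-3.04,0,8.5],[0,0,0,-0.89,-3.04,0,8.5],[0,0,0,-0.89,-3.04,0,8.5],[0,0,0,-0.89,-3.04,0,8.5],[0,0,0,-0.89,-3.04,0,8.5]]' >/dev/null; python3 -m handwheel '[[0,0,0,-0.89,-3.04,0,8.5],[0,0,0,-0.89,-3.04,0,8.5],[0,0,0,-0.89,-3.04,0,8.5],[0,0,0,-0.89,-3.04,0,8.5],[0,0,0,-0.89,-3.04,0,8.5],[0,0,0,-0.89,-3.04,0,8.5],[0,0,0,0,0,0,8.5],[0,0,0,0,0,0,8.5]]' >/dev/null;  python3 - <<'E'
from h import *
need(566,388.5,60,-.43)
C=grab(); 
for n in C: print(n,[[round(float(d["confidence"]),2),d["point"],ray(C[n],d["point"][::-1],0)[:2].round(1)] for d in arm.landmark_of(n,"block1")])
for cc in (C,{"top":C["top"]},{"side":C["side"]}):
  print(fit(cc,"b",[565,389,-.43,1]),fit(cc,"b",[447,-144,1.53,1],z=19))
a=C['top']['pixels'][140:290,370:510,::-1]; b=C['top']['pixels'][170:270,180:300,::-1]
cv2.imwrite('pics/k.png',np.hstack([cv2.resize(x,(390,400),interpolation=cv2.INTER_CUBIC) for x in (a,b)]))
E
```

```text
turn [0.003 0.006 0.004] shift [ -1.45 -19.79   5.98] |pos [496.7 202.6 119.8] t 62.3 w 85.1 F [-0.7 -1.4  0. ] q7 -2.2
top [[0.81, [207.3, 210.1], array([570.1, 389.8])], [0.73, [258.7, 402.0], array([ 439.7, -145.8])], [0.49, [256.7, 399.3], array([ 445. , -138.4])]]
side [[0.59, [185.9, 402.8], array([ 450.5, -170.9])], [0.58, [188.9, 402.8], array([ 445.5, -155.1])], [0.55, [297.4, 273.7], array([564.6, 390.1])]]
(array([5.39183074e+02, 4.29629336e+02, 3.42431619e-01]), np.float64(0.3213973857703192)) (array([ 443.33952055, -175.92017376,    1.31726955]), np.float64(0.14270413660482595))
(array([536.71872689, 410.16722313,  -0.56508157]), np.float64(0.23195031071547034)) (array([ 447.1964814 , -144.88614788,    1.5340417 ]), np.float64(0.1953940340089064))
(array([5.38933253e+02, 4.28438453e+02, 3.02966127e-01]), np.float64(0.41080342791222185)) (array([ 472.18436454, -142.14713005,    0.74317935]), np.float64(0.10265140766335484))
```

View pics/k.png

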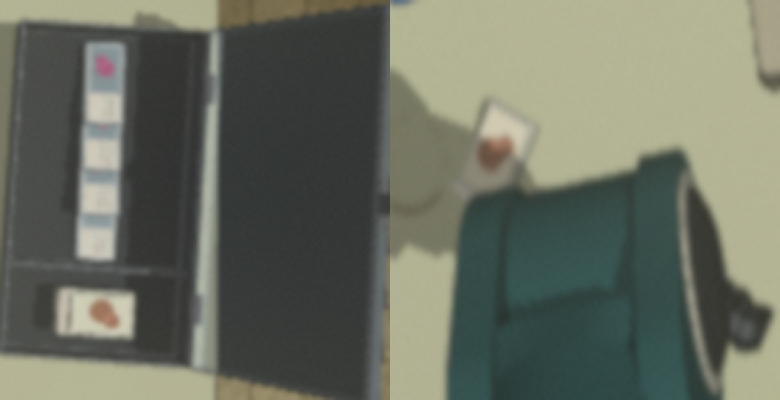

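```bash
python3 -m handwheel '[[0,0.006,0.004,-0.21,-2.83,0,8.5],[0,0,0,-0.21,-2.83,0,8.5],[0,0,0,-0.21,-2.83,0,8.5],[0,0,0,-0.21,-2.83,0,8.5],[0,0,0,-0.21,-2.83,1,8.5],[0,0,0,-0.21,-2.83,2,8.5],[0,0,0,-0.21,-2.83,3,8.5],[0,0,0,0,0,1.5,8.5]]' >/dev/null; python3 -m handwheel '[[0,0,0,0,0,0,8.5],[0,0,0,0,0,0,8.5],[0,0,0,0,0,0,8.5]]' >/dev/null; python3 -c "
from h import *
need(565.7,388.5,18,-.43)"
```

```text
turn [ 0.002 -0.001 -0.005] shift [-0.29 -0.21  2.8 ] |pos [567.4 385.4  46. ] t 63.5 w 84.8 F [-0.3 -0.3 -0.2] q7 -2.39
```

```bash
python3 -m handwheel '[[0,0,-0.005,-0.29,-0.21,1,8.5],[0,0,0,0,0,1.2,8.5],[0,0,0,0,0,0.6,8.5],[0,0,0,0,0,0,8.5],[0,0,0,0,0,0,8.5],[0,0,0,0,0,0,6],[0,0,0,0,0,0,5],[0,0,0,0,0,0,4]]' 30; python3 -m handwheel '[[0,0,0,0,0,0,4],[0,0,0,0,0,0,4],[0,0,0,0,0,0,4],[0,0,0,0,0,0,4]]'; python3 -m handwheel '[[0,0,0,0,0,0,6],[0,0,0,0,0,0,8.5],[0,0,0,0,0,0,8.5],[0,0,0,0,0,-3,8.5],[0,0,-0.12,0,0,0,8.5],[0,0,-0.12,0,0,0,8.5],[0,0,-0.12,0,0,0,8.5],[0,0,-0.12,0,0,0,8.5]]' >/dev/null
python3 -m handwheel '[[0,0,-0.121,0,0,0,8.5],[0,0,-0.121,0,0,0,8.5],[0,0,-0.121,0,0,0,8.5],[0,0,-0.121,0,0,0,8.5],[0,0,-0.121,0,0,0,8.5],[0,0,-0.121,0,0,0,8.5],[0,0,-0.121,0,0,0,8.5],[0,0,-0.121,0,0,0,8.5]]' >/dev/null
python3 -m handwheel '[[0,0,-0.121,0,0,0,8.5],[0,0,0,0,0,0,8.5],[0,0,0,0,0,0,8.5],[0,0,0,0,0,0,8.5]]' >/dev/null
python3 - <<'E'
from h import *
need(565.7,388.5,18,-.43+np.pi/2)
C=grab(); a=C['side']['pixels'][240:340,210:340,::-1];cv2.imwrite('pics/l.png',cv2.resize(a,(650,500),interpolation=cv2.INTER_CUBIC))
s,R=cur(); p=s['tcp_pos'];print((proj(C['side'],[p[0],p[1],15])[0]-[210,240])*5)
E
```

```text
t: 64.12
tcp_pos: [564.9, 389.8, 16.9]
orientation: [0.001, 0.977, -0.212, -0.0]
wrist_force: [1.8, -0.7, 0.8]
width: 0.598
gripper_force: 0.0
t: 64.45
tcp_pos: [565.0, 389.9, 17.0]
orientation: [0.001, 0.977, -0.212, -0.0]
wrist_force: [-1.0, -0.1, 5.9]
width: 0.528
gripper_force: 31.3
turn [-0.     0.003 -0.004] shift [-0.07  0.14  2.84] |pos [564.7 389.7  46.4] t 66.1 w 84.8 F [-0.3 -0.9 -0.7] q7 -1.09
[317.51424877 262.89116306]
```

View pics/l.png

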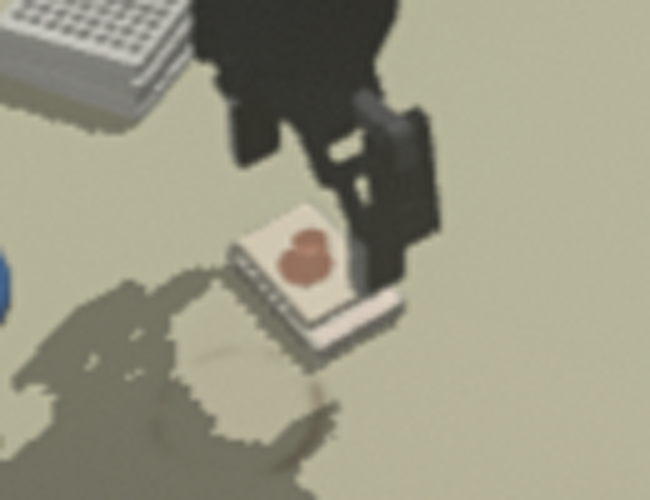

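The block's centre (px (316,271)) is about where predicted (317,263), with the same small bias as for the previous block, so I'll regrip.

```bash
python3 -m handwheel '[[0,0,0,0,0.01,2,8.5],[0,0,0,0,0,1.3,8.5],[0,0,0,0,0,0.3,8.5],[0,0,0,0,0,0,8.5],[0,0,0,0,0,0,8.5]]'; python3 -m handwheel '[[0,0,0,0,0,0,7.5],[0,0,0,0,0,0,6.5],[0,0,0,0,0,0,6.5],[0,0,0,0,0,0,6.5]]' 60; python3 -m handwheel '[[0,0,0,0,0,-2,6.5],[0,0,0,0,0,-3,6.5],[0,0,0,0,0,-3,6.5],[0,0,0,0,0,0,6.5],[0,0,0.12,0,0,0,6.5],[0,0,0.12,0,0,0,6.5],[0,0,0.12,0,0,0,6.5],[0,0,0.12,0,0,0,6.5]]' 60 >/dev/null;python3 -m handwheel '[[0,0,0.12,0,0,0,6.5],[0,0,0.12,0,0,0,6.5],[0,0,0.12,0,0,0,6.5],[0,0,0.12,0,0,0,6.5],[0,0,0.12,0,0,0,6.5],[0,0,0.09,0,0,0,6.5],[0,0,0,0,0,0,6.5],[0,0,0,0,0,0,6.5]]' ; python3 -c "
from h import *
need(500,200,95,-.04)
need(447.2,-143.9,95,-.04)"
```

```text
t: 66.63
tcp_pos: [564.8, 389.8, 10.6]
orientation: [0.001, 0.842, 0.54, -0.001]
wrist_force: [0.2, -0.2, 1.0]
width: 0.997
gripper_force: 0.0
t: 66.97
tcp_pos: [565.4, 390.1, 11.9]
orientation: [0.001, 0.842, 0.54, -0.001]
wrist_force: [-1.4, -0.5, 6.9]
width: 0.819
gripper_force: 68.8
t: 68.3
tcp_pos: [564.9, 390.2, 90.9]
orientation: [0.001, 1.0, -0.013, -0.0]
wrist_force: [0.4, 0.4, 0.0]
width: 0.82
gripper_force: 68.4
turn [0.003 0.001 0.014] shift [-5.73 19.26 -0.41] |pos [564.9 390.2  90.9] t 68.3 w 70.1 F [0.4 0.4 0. ] q7 -2.08
turn [0.003 0.001 0.014] shift [-9.63 53.84 -0.41] |pos [564.9 390.2  90.9] t 68.3 w 70.1 F [0.4 0.4 0. ] q7 -2.08
```

```bash
python3 -m handwheel '[[0,0,0.014,-0.48,2.69,0,6.5],[0,0,0,-0.48,2.69,0,6.5],[0,0,0,-0.48,2.69,0,6.5],[0,0,0,-0.48,2.69,0,6.5],[0,0,0,-0.48,2.69,0,6.5],[0,0,0,-0.48,2.69,0,6.5],[0,0,0,-0.48,2.69,0,6.5],[0,0,0,-0.48,2.69,0,6.5]]' 60 >/dev/null; python3 -m handwheel '[[0,0,0,-0.48,2.69,0,6.5],[0,0,0,-0.48,2.69,0,6.5],[0,0,0,-0.48,2.69,0,6.5],[0,0,0,-0.48,2.69,0,6.5],[0,0,0,-0.48,2.69,0,6.5],[0,0,0,-0.48,2.69,0,6.5],[0,0,0,-0.48,2.69,0,6.5],[0,0,0,-0.48,2.69,0,6.5]]' >/dev/null; python3 -m handwheel '[[0,0,0,-0.48,2.69,0,6.5],[0,0,0,-0.48,2.69,0,6.5],[0,0,0,-0.48,2.69,0,6.5],[0,0,0,-0.48,2.69,0,6.5],[0,0,0,0,0,0,6.5],[0,0,0,0,0,0,6.5],[0,0,0,0,0,0,6.5]]'; python3 -c "
from h import *
need(447.2,-143.9,63,-.04)"
```

```text
t: 70.22
tcp_pos: [446.4, -143.2, 92.4]
orientation: [0.001, 1.0, -0.02, -0.0]
wrist_force: [0.8, 0.7, 0.1]
width: 0.824
gripper_force: 68.4
turn [ 0.003  0.001 -0.001] shift [0.08 0.07 2.94] |pos [ 446.4 -143.2   92.4] t 70.2 w 70.4 F [0.8 0.7 0.1] q7 -1.16
```

```bash
python3 -m handwheel '[[0.003,0,0,0.08,0.07,1.5,6.5],[0,0,0,0,0,1.4,6.5],[0,0,0,0,0,0,6.5],[0,0,0,0,0,0,6.5],[0,0,0,0,0,0,6.5]]'; python3 -c "
from h import *
need(447.2,-143.9,46.5,-.04)"
```

```text
t: 70.63
tcp_pos: [447.3, -143.8, 63.8]
orientation: [-0.0, 1.0, -0.021, -0.001]
wrist_force: [-0.4, 0.1, -0.1]
width: 0.821
gripper_force: 68.4
turn [-0.     0.001 -0.002] shift [-0.01  0.01  1.73] |pos [ 447.3 -143.8   63.8] t 70.6 w 70.2 F [-0.4  0.1 -0.1] q7 -1.13
```

```bash
python3 -m handwheel '[[0,0,0,0,0,0.9,6.5],[0,0,0,0,0,0.8,6.5],[0,0,0,0,0,0,6.5],[0,0,0,0,0,0,6.5],[0,0,0,0,0,0,6.5]]'; python3 -m handwheel '[[0,0,0,0,0,0,6.5],[0,0,0,0,0,0,7.4],[0,0,0,0,0,0,7.8],[0,0,0,0,0,0,8.5],[0,0,0,0,0,0,8.5],[0,0,0,0,0,-2,8.5],[0,0,0,0,0,-3,8.5],[0,0,0,0,0,-4,8.5]]'; python3 -m handwheel '[[0,0,0,0,-4,-2,8.5],[0,0,0,0,-4,0,8.5],[0,0,0,0,-4,0,8.5],[0,0,0,0,-4,0,8.5],[0,0,0,0,-4,0,8.5],[0,0,0,0,-4,0,6],[0,0,0,0,0,0,4],[0,0,0,0,0,0,4]]'
python3 - <<'E'
from h import *
C=grab(); t=C['top']
a=t['pixels'][140:290,370:510,::-1]; b=C['side']['pixels'][80:230,300:440,::-1]
cv2.imwrite('pics/n.png',np.hstack([cv2.resize(x,(400,430),interpolation=cv2.INTER_CUBIC) for x in (a,b)]))
for cc in ({"top":t},{"side":C["side"]}):
  print(fit(cc,"b",[447,-144,1.53,1],z=34))
l=[[370+550/4,140+305/4]]; print(t and [ (n,arm.landmark_of(n,"lid_tab")[:1]) for n in C])
E
```

```text
t: 71.05
tcp_pos: [446.9, -144.2, 45.8]
orientation: [-0.0, 1.0, -0.021, -0.001]
wrist_force: [0.7, 0.1, -0.1]
width: 0.822
gripper_force: 70.5
t: 71.72
tcp_pos: [445.6, -144.1, 135.7]
orientation: [-0.0, 1.0, -0.022, -0.003]
wrist_force: [0.3, 0.6, 0.9]
width: 0.999
gripper_force: 0.0
t: 72.38
tcp_pos: [457.1, 94.7, 154.8]
orientation: [-0.0, 1.0, -0.02, -0.001]
wrist_force: [-0.2, -0.4, 0.0]
width: 0.603
gripper_force: 0.0
(array([ 447.00741014, -143.49238619,    1.56874274]), np.float64(0.23788503844030856))
(array([ 443.06590954, -129.35507349,    1.02551819]), np.float64(0.16664334755121493))
[('top', [{'point': [219.2, 513.6], 'confidence': 0.73}]), ('side', [{'point': [168.5, 347.5], 'confidence': 0.61}])]
```

View pics/n.png

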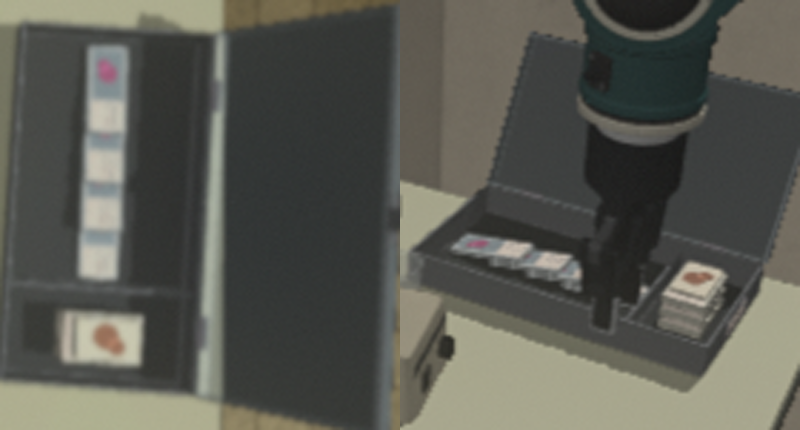

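The picture (my 14th and last) shows a square pile of three blocks in the bay (side px about (693,300)), with the shingled row intact and the cover open. Now the cover.

```bash
python3 -m handwheel '[[0,0,-0.121,0,0,-2,4],[0,0,-0.121,0,0,-2,4],[0,0,-0.121,0,0,-2,4],[0,0,-0.121,0,0,-2,4],[0,0,-0.121,0,0,-2,4],[0,0,-0.121,0,0,-2,4],[0,0,-0.121,0,0,-2,4],[0,0,-0.121,0,0,-2,4]]' >/dev/null; python3 -m handwheel '[[0,0,-0.121,0,0,0,4],[0,0,-0.121,0,0,0,4],[0,0,-0.121,0,0,0,4],[0,0,-0.121,0,0,0,4],[0,0,-0.118,0,0,0,4],[0,0,0,0,0,0,4],[0,0,0,0,0,0,4]]' >/dev/null
python3 - <<'E'
from h import *
need(558.5,-200,310,-.04+np.pi/2); need(558.5,-340,300,-.04+np.pi/2)
C=grab(); n={}
for k in C:
    n[k]=arm.landmark_of(k,"lid_tab"); print(k,[(d["point"],round(d["confidence"],2)) for d in n[k][:2]])
    print(k,"block",[(d["point"],round(d["confidence"],2)) for d in arm.landmark_of(k,"block1")[:3]])
E
```

```text
turn [-0.001 -0.    -0.009] shift [-28.75  11.26   0.49] |pos [457.5  91.8 314.9] t 73.8 w 40.1 F [ 0.3  0.1 -0.3] q7 -0.3
turn [-0.001 -0.    -0.009] shift [-42.74  11.82   1.49] |pos [457.5  91.8 314.9] t 73.8 w 40.1 F [ 0.3  0.1 -0.3] q7 -0.3
top [([217.2, 515.2], 0.7)]
top block [([256.1, 404.8], 0.92), ([259.2, 404.9], 0.56), ([257.3, 398.5], 0.4)]
side [([96.5, 394.5], 0.81)]
side block [([188.5, 403.5], 0.63), ([184.6, 402.3], 0.62), ([188.2, 402.2], 0.45)]
```

```bash
python3 -m handwheel '[[0,0,-0.009,-2.67,0.74,0,4],[0,0,0,-2.67,0.74,0,4],[0,0,0,-2.67,0.74,0,4],[0,0,0,-2.67,0.74,0,4],[0,0,0,-2.67,0.74,0,4],[0,0,0,-2.67,0.74,0,4],[0,0,0,-2.67,0.74,0,4],[0,0,0,-2.67,0.74,0,4]]' >/dev/null; python3 -m handwheel '[[0,0,0,-2.67,0.74,0,4],[0,0,0,-2.67,0.74,0,4],[0,0,0,-2.67,0.74,0,4],[0,0,0,-2.67,0.74,0,4],[0,0,0,-2.67,0.74,0,4],[0,0,0,-2.67,0.74,0,4],[0,0,0,-2.67,0.74,0,4],[0,0,0,-2.67,0.74,0,4]]' >/dev/null;  python3 -m handwheel '[[0,0,0,0,0,0,4],[0,0,0,0,0,0,4],[0,0,0,0,0,0,4]]'
python3 - <<'E'
from h import *
C=grab()
for l in ([(515.2,217.2),(394.5,96.5)],[(512.6,216.5),(395.5,95.7)]):
    o=tri([C["top"],C["side"]],l,[560,-300,200]); print(o.x.round(1),o.fun.round(1))
need(558.5,-340,245,-.04+np.pi/2)
th=np.arange(2.11,-.05,-.11); u=196*np.cos(th)-3*np.sin(th); z=38+196*np.sin(th)+3*np.cos(th)
for a,b,c in zip(th[1:],np.diff(u)/10,-np.diff(z)/10): print(round(a,2),round(b,2),round(c,2))
E
```

```text
t: 75.72
tcp_pos: [560.7, -337.9, 314.3]
orientation: [-0.001, 0.719, 0.695, -0.0]
wrist_force: [-0.1, 0.1, 0.7]
width: 0.469
gripper_force: 0.0
[ 559.1 -347.8  201.8] [-0.3 -0.8  1.2 -0. ]
[ 558.5 -340.   207.2] [ 0.   0.1 -0.1  0. ]
turn [-0.001 -0.001  0.006] shift [-0.28 -0.23  6.98] |pos [ 560.9 -337.3  314.8] t 75.8 w 39.9 F [-0.5  0.2  0.1] q7 0.62
2.0 1.89 -1.03
1.89 1.99 -0.82
1.78 2.07 -0.59
1.67 2.12 -0.36
1.56 2.15 -0.13
1.45 2.15 0.11
1.34 2.13 0.34
1.23 2.08 0.58
1.12 2.0 0.8
1.01 1.9 1.02
0.9 1.78 1.22
0.79 1.63 1.41
0.68 1.47 1.58
0.57 1.29 1.73
0.46 1.09 1.86
0.35 0.88 1.97
0.24 0.66 2.05
0.13 0.43 2.11
0.02 0.19 2.15
```

```bash
python3 -m handwheel '[[0,0,0.006,-0.35,-0.2,2.5,4],[0,0,0,0,0,2.5,4],[0,0,0,0,0,2,4],[0,0,0,0,0,0,4],[0,0,0,0,0,0,4],[0,0,0,0,0,0,4]]'; python3 -c "
from h import *
need(559,-341,216,-.04+np.pi/2)"
```

```text
t: 76.32
tcp_pos: [559.1, -341.7, 246.3]
orientation: [0.0, 0.721, 0.693, -0.0]
wrist_force: [0.4, 0.2, 0.4]
width: 0.468
gripper_force: 0.0
turn [ 0.  0. -0.] shift [ 0.07 -0.01  3.03] |pos [ 559.1 -341.7  246.3] t 76.3 w 40.0 F [0.4 0.2 0.4] q7 0.64
```

```bash
python3 -m handwheel '[[0,0,0,0,0,1,4],[0,0,0,0,0,1,4],[0,0,0,0,0,1,4],[0,0,0,0,0,0,4],[0,0,0,0,0,0,4]]';python3 -m handwheel '[[0,0,0,0,0,0,3],[0,0,0,0,0,0,2],[0,0,0,0,0,0,1],[0,0,0,0,0,0,1],[0,0,0,0,0,0,1],[0,0,0,0,0,0,1]]' 20
```

```text
t: 76.73
tcp_pos: [558.1, -341.6, 213.9]
orientation: [-0.001, 0.721, 0.692, -0.001]
wrist_force: [-0.2, 0.6, 0.6]
width: 0.464
gripper_force: 0.0
t: 77.23
tcp_pos: [558.7, -342.0, 215.1]
orientation: [-0.0, 0.721, 0.693, -0.0]
wrist_force: [2.3, -1.5, 4.4]
width: 0.201
gripper_force: 22.7
```

```bash
python3 -m handwheel '[[0,0,0,0.94,0,-0.52,1],[0,0,0,0.95,0,-0.51,1],[0,0,0,0.99,0,-0.41,1],[0,0,0,1,0,-0.41,1],[0,0,0,1.03,0,-0.3,1],[0,0,0,1.04,0,-0.29,1]]' 25;python3 -m handwheel '[[0,0,0,1.06,0,-0.18,1],[0,0,0,1.06,0,-0.18,1],[0,0,0,1.07,0,-0.07,1],[0,0,0,1.08,0,-0.06,1],[0,0,0,0,0,0,1]]'
```

```text
t: 77.73
tcp_pos: [561.6, -281.6, 239.3]
orientation: [0.0, 0.721, 0.693, -0.0]
wrist_force: [9.2, -1.4, -6.1]
width: 0.206
gripper_force: 24.5
t: 78.15
tcp_pos: [563.9, -237.4, 244.5]
orientation: [0.0, 0.72, 0.693, 0.0]
wrist_force: [7.3, -0.9, 0.3]
width: 0.2
gripper_force: 25.2
```

```bash
python3 -m handwheel '[[0,0,0,1.07,0,0.05,1],[0,0,0,1.08,0,0.06,1],[0,0,0,1.06,0,0.17,1],[0,0,0,1.07,0,0.17,1],[0,0,0,1.04,0,0.29,1],[0,0,0,1.04,0,0.29,1]]';python3 -m handwheel '[[0,0,0,1,0,0.4,1],[0,0,0,1,0,0.4,1],[0,0,0,0.95,0,0.51,1],[0,0,0,0.95,0,0.51,1],[0,0,0,0.89,0,0.61,1],[0,0,0,0.89,0,0.61,1],[0,0,0,0,0,0,1]]'
```

```text
t: 78.65
tcp_pos: [566.8, -175.6, 234.8]
orientation: [0.001, 0.721, 0.693, 0.001]
wrist_force: [13.2, -1.8, 2.1]
width: 0.202
gripper_force: 26.5
t: 79.23
tcp_pos: [569.8, -116.7, 203.6]
orientation: [0.001, 0.72, 0.694, 0.001]
wrist_force: [13.9, 4.1, 6.2]
width: 0.199
gripper_force: 27.1
```

```bash
python3 -c "
from h import *
need(569,-110.5,192,-.04+np.pi/2)
C=grab()
for k in C: print([(d['point'],round(d['confidence'],2)) for d in arm.landmark_of(k,'lid_tab')[:2]])
print(proj(C['top'],[569,-115,194]),proj(C['side'],[569,-115,194]))"
```

```text
turn [ 0.003 -0.001  0.002] shift [ 0.62 -0.1   1.16] |pos [ 569.8 -116.7  203.6] t 79.2 w 17.0 F [13.9  4.1  6.2] q7 0.27
[([188.2, 404.5], 0.31)]
[([122.7, 368.1], 0.72)]
[[407.24832524 209.78141245]] [[365.56623705 126.13587951]]
```

```bash
python3 -m handwheel '[[0,0,0,0.81,-0.03,0.7,1],[0,0,0,0.82,-0.03,0.71,1],[0,0,0,0.73,0,0.79,1],[0,0,0,0.74,0,0.79,1],[0,0,0,0.64,0,0.86,1],[0,0,0,0.65,0,0.87,1]]';python3 -m handwheel '[[0,0,0,0.54,0,0.93,1],[0,0,0,0.55,0,0.93,1],[0,0,0,0.44,0,0.98,1],[0,0,0,0.44,0,0.99,1],[0,0,0,0.33,0,1.02,1],[0,0,0,0.33,0,1.03,1],[0,0,0,0,0,0,1]]'
```

```text
t: 79.93
tcp_pos: [571.9, -73.7, 157.6]
orientation: [0.002, 0.721, 0.693, 0.003]
wrist_force: [19.5, 5.3, 4.7]
width: 0.199
gripper_force: 28.6
t: 80.52
tcp_pos: [573.3, -46.9, 97.5]
orientation: [0.002, 0.721, 0.693, 0.002]
wrist_force: [20.1, 9.9, 3.1]
width: 0.2
gripper_force: 31.6
```

```bash
python3 -m handwheel '[[0,0,0,0.15,0.1,1,1],[0,0,0,0.15,0.1,1,1],[0,0,0,0.05,0,1,1],[0,0,0,0.05,0,0.9,1],[0,0,0,0,0,0.4,1],[0,0,0,0,0,0,1],[0,0,0,0,0,0,1]]'
```

```text
t: 81.1
tcp_pos: [573.6, -42.6, 54.7]
orientation: [-0.0, 0.721, 0.693, 0.002]
wrist_force: [10.1, 13.9, 1.5]
width: 0.203
gripper_force: 34.2
```

```bash
python3 -m handwheel '[[0,0,0,0.1,0.05,0.3,1],[0,0,0,0,0,0.3,1],[0,0,0,0,0,0,1],[0,0,0,0,0,0,1]]'; python3 -m handwheel '[[0,0,0,0,0,0.2,1],[0,0,0,0,0,0.2,1],[0,0,0,0,0,0,1]]'
```

```text
t: 81.43
tcp_pos: [573.7, -42.4, 48.7]
orientation: [-0.0, 0.721, 0.693, 0.001]
wrist_force: [8.0, 9.7, -0.7]
width: 0.199
gripper_force: 34.1
t: 81.68
tcp_pos: [573.7, -42.3, 44.6]
orientation: [-0.0, 0.721, 0.693, 0.001]
wrist_force: [8.7, 9.0, 0.1]
width: 0.202
gripper_force: 34.0
```

```bash
python3 -m handwheel '[[0,0,0,0,0,0.2,1],[0,0,0,0,0,0.2,1],[0,0,0,0,0,0,1],[0,0,0,0,0,0,1]]'; python3 -m handwheel '[[0,0,0,0,0,0,2],[0,0,0,0,0,0,3],[0,0,0,0,0,0,4],[0,0,0,0,0,0,4],[0,0,0,0,0,-3,4],[0,0,0,0,0,-4,4],[0,0,0,0,0,-3,4],[0,0,0,0,0,0,4]]' >/dev/null;  python3 -m handwheel '[[0,0,0,4,0,0,3],[0,0,0,4,0,0,2],[0,0,0,4,0,0,0],[0,0,0,0,0,0,0],[0,0,0,0,0,0,0],[0,0,0,0,0,0,0]]';python3 - <<'E'
from h import *
C=grab()
for k in C: print([(d['point'],round(d['confidence'],2)) for d in arm.landmark_of(k,'lid_tab')[:2]], [(d['point'],round(d['confidence'],2)) for d in arm.landmark_of(k,'block1')[:2]])
for a in (0,.06,.15,.3):
    u=196*np.cos(a)-3*np.sin(a)-90; z=38+196*np.sin(a)+3*np.cos(a)
    X=[568+.04*u,-148+u,z]; print(a,[proj(C[k],X).round(1) for k in C])
E
```

```text
t: 82.02
tcp_pos: [573.7, -42.4, 40.8]
orientation: [-0.0, 0.721, 0.693, 0.001]
wrist_force: [8.5, 10.3, -0.3]
width: 0.194
gripper_force: 34.0
t: 83.18
tcp_pos: [577.1, 74.9, 140.1]
orientation: [-0.0, 0.721, 0.692, -0.001]
wrist_force: [0.1, -1.5, 1.3]
width: 0.003
gripper_force: 0.0
[([210.1, 368.8], 0.55)] []
[([186.5, 350.2], 0.8)] []
0 [array([[366.5, 209.3]]), array([[350.3, 184.4]])]
0.06 [array([[367.2, 209.2]]), array([[350.7, 180.9]])]
0.15 [array([[368.8, 209.1]]), array([[351.4, 175.4]])]
0.3 [array([[373.1, 209. ]]), array([[353.2, 165.6]])]
```

```bash
python3 -m handwheel '[[0,0,0,-4,-0.3,1,0],[0,0,0,-4,0,1,0],[0,0,0,-3.6,0,1,0],[0,0,0,0,0,3,0],[0,0,0,0,0,0,0],[0,0,0,0,0,0,0],[0,0,0,0,0,0,0]]' ; python3 -c "
from h import *
need(573,-41,60,-.04+np.pi/2)"
```

```text
t: 84.07
tcp_pos: [570.0, -39.7, 81.2]
orientation: [-0.0, 0.721, 0.693, -0.0]
wrist_force: [-0.3, 0.6, 0.9]
width: 0.003
gripper_force: 0.0
turn [-0.001 -0.    -0.   ] shift [-0.12  0.31  2.12] |pos [570.  -39.7  81.2] t 84.1 w 0.3 F [-0.3  0.6  0.9] q7 0.19
```

```bash
python3 -m handwheel '[[0,0,0,-0.1,0.2,1,0],[0,0,0,0,0,0.9,0],[0,0,0,0,0,0,0],[0,0,0,0,0,0,0]]' ;python3 -m handwheel '[[0,0,0,0,0,0.2,0],[0,0,0,0,0,0,0],[0,0,0,0,0,0,0]]';python3 -m handwheel '[[0,0,0,0,0,0.2,0],[0,0,0,0,0,0,0],[0,0,0,0,0,0,0]]';python3 -m handwheel '[[0,0,0,0,0,0.2,0],[0,0,0,0,0,0,0],[0,0,0,0,0,0,0]]'
```

```text
t: 84.4
tcp_pos: [571.2, -40.9, 60.9]
orientation: [-0.001, 0.721, 0.693, -0.001]
wrist_force: [1.3, -0.3, -0.2]
width: 0.0
gripper_force: 0.0
t: 84.65
tcp_pos: [571.4, -41.3, 59.4]
orientation: [-0.0, 0.721, 0.693, -0.0]
wrist_force: [-0.6, -0.5, 0.6]
width: 0.001
gripper_force: 0.0
t: 84.9
tcp_pos: [571.8, -41.3, 58.0]
orientation: [-0.0, 0.721, 0.692, -0.0]
wrist_force: [-3.4, 0.4, 12.3]
width: 0.003
gripper_force: 6.2
t: 85.15
tcp_pos: [572.0, -41.3, 57.6]
orientation: [-0.0, 0.722, 0.692, 0.0]
wrist_force: [-15.4, 2.4, 46.5]
width: -0.002
gripper_force: 23.0
```

Firm contact came at the shut height (tab top about 44 mm), so the cover is fully shut. I'll retreat and hand in.

```bash
python3 -m handwheel '[[0,0,0,0,0,-2,0],[0,0,0,0,0,-4,0],[0,0,0,0,0,-4,0],[0,0,0,2,0,-4,0],[0,0,0,0,0,0,0],[0,0,0,0,0,0,0],[0,0,0,0,0,0,0],[0,0,0,0,0,0,0]]'
python3 - <<'E'
from h import *
C=grab()
for k in C: print([(d['point'],round(d['confidence'],2)) for d in arm.landmark_of(k,'lid_tab')[:1]])
print(arm.sign_off())
E
```

```text
t: 85.82
tcp_pos: [571.7, -23.0, 191.4]
orientation: [-0.001, 0.722, 0.692, -0.001]
wrist_force: [0.4, -0.6, 0.2]
width: 0.0
gripper_force: 0.0
[]
[([186.3, 350.3], 0.87)]
the job is handed in; nothing more can be done
None
```

I handed in the packed case at about 86 s: four mailers shingled with labels to the partition, three blocks in one pile in the bay, and the cover closed and checked shut by touch; the contents looked right just before closing, but no verdict came back.

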